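# Weigh a lidded mug on the counter balance

### The job

Hang the lidded mug by its wire bail in the saddle at the short end of the counter balance and let go of it; then slide the poise outwards along the beam by pushing its finger tab, until the beam floats level with its pointer at the index mark and nothing touching it. The pivot is delicate: let the bail down softly, and only nudge the tab with the fingertips, never pinching it or pressing on the balance with more than about 15 N. Keep the mug upright, and leave the plate, funnel and spoon alone.

Things in the scene. Friction and masses are not known exactly. Their poses are not given: they have to be found in the camera images.
- mug: Closed aluminium mug, 72 mm across, 65 mm to its lid top, contents unknown: 0.2 to 0.5 kg. A 6 mm wire bail stands rigidly over it in its xz plane: uprights at x = +-36 to 38 mm, cross wire along x with underside 120 mm above the foot (window 55 mm high, 66 wide). Wooden grip on its middle: 18 (x) by 16 (y) mm, 126 to 172 mm above the foot. Origin: centre of the foot; z up.
- grip (a point): Centre of the mug's wooden grip, 149 mm above the foot, 26 mm above the axis of the cross wire; axes as the mug's.
- bail (a point): Middle of the bail's cross wire, on its axis, 123 mm above the mug's foot.
- stand: The balance, fixed to the counter. Origin on the counter under the pivot; z up. The beam runs along y: short load arm to +y, long arm to -y; the poise's finger tab points to -x. White foot plate 14 mm high, 120 (x) by 160 (y) mm; a strip runs on to the index post at y = -302 mm.
- seat (a point): Where the cross wire's axis rests in the saddle, 100 mm from the pivot to +y. Saddle: upward 90 degree V, 24 mm wide along x; lips 8 mm above this point, 12 mm either side along y; underside 17 mm below it. The beam ends 16 mm beyond, so the bail passes over the free end, window around the beam, then is lowered; mug's x along the stand's x, either way round.
- beam (a joint): Beam angle, rad: 0 level, positive = load end up, stops at +-0.08. The beam alone balances about its pivot; a restoring stiffness of 0.30 N m per rad brings it to rest, some 1 to 2 s after it is left alone, at an angle proportional to the unbalance. Touching the poise disturbs it.
- pointer (a point): Tip of the beam's dark pointer, on the long end, 291 mm from the pivot.
- index (a point): Level mark on the white post beyond the long end: the pointer stands at its height when the beam is level.
- poise (a joint): Place of the poise on the beam, m: its centre is 60 mm + this value from the pivot; 0 nearest the pivot, 0.155 at the outer end. It starts near the pivot, too near to balance any mug. Poise with tab 0.25 kg; it stays where it is left; sliding it takes about 2 to 4 N along the beam.
- tab (a point): Centre of the poise's finger tab, an upright steel plate 12 mm thick along the beam, 40 mm long (x) and 32 mm high, 60 mm from the beam's axis to the stand's -x side, at pivot height; open air underneath and to both sides. It rises and sinks with the beam.
- plate: Glass plate, 130 mm across, lying in the white rack. Bystander. Origin: centre of underside.
- funnel: Dark silicone funnel, 84 mm across, 85 mm high, standing mouth down in the rack. Bystander.
- spoon: Wooden spoon, 220 mm long, lying on the counter. Bystander.
- pivot (a point): The beam's pivot, 190 mm above the counter, between two steel cheeks 22 mm wide along y, within 17 mm of the beam's axis (pin: 19 mm) in x, rising 10 mm above the pivot. The beam is 12 mm wide and 14 mm high; a steel counterweight block 30 x 34 x 30 mm sits on it 45 mm out towards the saddle.
Things that resemble listed ones, but are neither listed nor needed, are in the scene too. Several things have the shape of the mug; the one meant has the colours described above.

How it is judged:
On the way, in this order (a step that is already met when the one before it is completed fails the run):
1. the mug hangs by its bail in the saddle, let go of (distance between bail and seat below 0.008 m and height (world z) of mug above 0.03 m and contact force between the fingers and mug below 0.1 N and contact force between mug and stand above 0.5 N), for 0.3 s.
2. the poise is slid out until the beam floats level, untouched (value of joint beam between -0.025 and 0.025 rad and velocity of joint beam between -0.03 and 0.03 rad/s and contact force between the fingers and stand below 0.1 N and distance between bail and seat below 0.008 m), for 0.5 s.
At the end, for the whole second after the job is handed in: The mug hangs upright (within 0.2 rad) with its cross wire in the saddle (within 8 mm of the seat), clear of the counter, and the beam is at rest level within 0.025 rad (1.4 degrees, 7 mm at the pointer), everything let go of (value of joint beam between -0.025 and 0.025 rad and velocity of joint beam between -0.05 and 0.05 rad/s and distance between bail and seat below 0.008 m and height (world z) of mug above 0.03 m and angle between mug's own z axis and vertical below 0.2 rad); the robot touches nothing.
It fails at once if the robot loads the balance (beam, poise or stand) with more than 15 N, pinching included (contact force between any of the fingers, the arm and stand above 15 N).
It fails at once if the mug is pressed or dropped onto the balance with more than 25 N (contact force between mug and stand above 25 N).
It fails at once if the mug is tipped by more than 0.6 rad (angle between mug's own z axis and vertical above 0.6 rad).
It fails at once if plate, funnel or spoon is moved by more than 30 mm (distance of any of plate, funnel, spoon from where it was at the start of the episode above 0.03 m).
It also fails if it takes over 67 s, if anything falls off the work surface, if the arm or the gripper's body presses on something with over 40 N, if the wrist force passes 120 N, or if a joint passes its speed limit or range.

### The arm

A 6-joint arm with a two-finger parallel gripper is mounted at the origin on the work surface. World frame = base frame: x ahead of the robot, y to its left, z up, the work surface at z = 0. Lengths are in m, angles in rad, forces in N, time in s.
With the tool pointing down it reaches from about 0.3 to 0.875 m from the base axis. Payload 6.4 kg.
Tool frame: the origin (TCP) lies midway between the tips of the shut fingers; the grasp point (between the pads) lies 19 mm behind it; x points along the fingers, y is the direction in which the jaws open and shut, and the axes are right-handed (so a half turn about x gives the same grasp; the last joint's range is limited). The gripper opens to 85 mm and grips with 20 to 120 N. Pads are 22 mm wide; open, the fingers measure 114 mm over their backs; the gripper's body (76 mm by 85 mm) begins 54 mm behind the grasp point. The pads swing forward as they close: fully open they stand 13 mm farther back than shut.
Start: joints at [-1.55, 0.181, 1.607, -0, 1.354, -0.206], TCP at [0.129, -0.56, 0.205] pointing down, gripper open.
Joint ranges: [-2.99, 2.99], [-0.89, 2.07], [0.3, 2.58], [-1.14, 4.28], [0, 2.63], [-3.12, 3.12]. Speed limits (rad/s): [2.57, 2.57, 3.01, 3.14, 3.14, 3.14].

### API

Orientations are given as a unit quaternion [w, x, y, z].
In Python, from bench import ctrl gives the robot as it stands.
- The arm moves only by the tool servo_tool, never from a script. Its argument "targets" is a list of rows, each a list of 7 numbers: the turn, a rotation vector about the tool's x, y, z in rad, then the shift along the tool's x, y, z in mm, then the opening, from -1 (shut) to 1 (fully open). A call has exactly 8 rows; each row is the pose to reach, as a shift and turn from the pose measured when the call began, along the tool's axes at that moment; what a row does not reach only later rows make up. A row lasts 1/8 s, in which the tool goes at most 62.5 mm and 10.7 degrees, less where a joint would pass 70% of its speed; a pose out of reach is approached as far as the arm can. A call with a gripper value outside its range is refused whole. The fingers move at their own pace and stop on an object; the grip force is fixed at half the most. Time passes only in rows, so rows that repeat a pose let the fingers close, or fill a call up. It gives the time, the measured TCP pose, the force and the opening at its end, in the units of the state.
- ctrl.get_obs(): the state, without advancing time (a new reading comes with each control period).
- ctrl.camera(name): name is "side" or "top" or "wrist"; returns a dict with "pixels" (384x512x3 uint8, blue, green, red), "intrinsics" (3x3 intrinsics, pixels), "R" (3x3) and "t" (3): a world point X has camera coordinates R X + t; the wrist camera has in their place "tool_from_camera" (4x4, takes a point from camera to tool coordinates, whose origin is the TCP and whose axes are the tool frame's). Camera axes: x right, y down, z forward; pixel columns grow to the right and rows downward; lengths in m; the calibration is good to about 2 mm. A picture is of the moment at which its call begins: read the wrist's pose just before it. There is no depth.
- ctrl.hand_in(): hands the job in, once; it reports no verdict.
The state is a dict: "time_s": time; "q": joint angles; "dq": joint speeds; "joint_efforts": joint torques, N m; "eef_pos": TCP position; "eef_rot": TCP orientation; "wrist_force": force on the tool from outside, world axes, zero at the start; "torque": the same for the moment, N m; "opening": opening from 0.0 (shut) to 1.0 (fully open).
Only numpy, scipy, OpenCV 4.12 (cv2) and the standard library are available. Lean on these libraries where they do the work, as an engineer would, in place of code of your own. Each camera call takes 0.05 s, during which the arm holds its last target.

## Working session

There is one attempt and no reset: what is moved stays moved. The work goes in short steps, Python scripts to look and compute and a tool call to move; the robot and the scene stay as the last step left them, time stands still between calls to the robot, and variables do not carry over. Pictures are saved under pics/ and viewed, and the job is handed in when it is done.

Besides the shell and the picture viewer there is one more tool, called after ">>>" as name(argument=value, ...) on one line, values as JSON. servo_tool: Moves the arm, as the interface text tells. Its arguments: {"type":"object","properties":{"targets":{"type":"array","items":{"type":"array","items":{"type":"number"}}}},"required":["targets"]}

```bash
ls; mkdir -p pics
python3 - <<'E'
from bench import ctrl
import cv2,numpy as np
o=ctrl.get_obs();print(o)
for n in ["side","top","wrist"]:
    c=ctrl.camera(n);cv2.imwrite(f"pics/{n}0.png",c["pixels"])
    np.savez(f"pics/{n}0.npz",**c)
    print(n,{k:np.round(v,4).tolist() for k,v in c.items() if k!="pixels"})
E
```

```text
pics
{'time_s': 0.0, 'q': array([-1.55028533e+00,  1.81552515e-01,  1.60804195e+00,  1.51118657e-06,
        1.35379345e+00, -2.06293977e-01]), 'dq': array([-0.00024686,  0.00207372,  0.00106777, -0.00051679, -0.00161873,
        0.00084961]), 'joint_efforts': array([-1.48331787e-04, -4.44871724e+01, -3.51332724e+01, -2.94391566e-04,
        9.18369245e-03, -1.20132111e-05]), 'eef_pos': array([ 0.12930571, -0.55964145,  0.20406134]), 'eef_rot': array([ 0.07938382,  0.70262404,  0.0806477 , -0.70250525]), 'wrist_force': array([ 0.46381919, -0.4935488 ,  0.03158822]), 'torque': array([ 0.01468877,  0.01252214, -0.0073135 ]), 'opening': 1.0004029058536328}
side {'intrinsics': [[363.182, 0.0, 254.0751], [0.0, 363.182, 188.8534], [0.0, 0.0, 1.0]], 'R': [[-0.9485, -0.3168, 0.0078], [-0.2367, 0.6917, -0.6823], [0.2107, -0.649, -0.731]], 't': [0.5318, 0.1736, 1.0154]}
top {'intrinsics': [[435.4748, 0.0, 248.436], [0.0, 435.4748, 189.5839], [0.0, 0.0, 1.0]], 'R': [[-0.0212, -0.9997, 0.0098], [-0.9797, 0.0188, -0.1995], [0.1992, -0.0138, -0.9799]], 't': [0.0632, 0.583, 1.2287]}
wrist {'intrinsics': [[285.6235, 0.0, 253.4104], [0.0, 285.6235, 195.647], [0.0, 0.0, 1.0]], 'tool_from_camera': [[0.0004, -0.2596, 0.9657, -0.169], [1.0, 0.0003, -0.0003, -0.0009], [-0.0002, 0.9657, 0.2596, -0.0663], [0.0, 0.0, 0.0, 1.0]]}
```

View pics/side0.png

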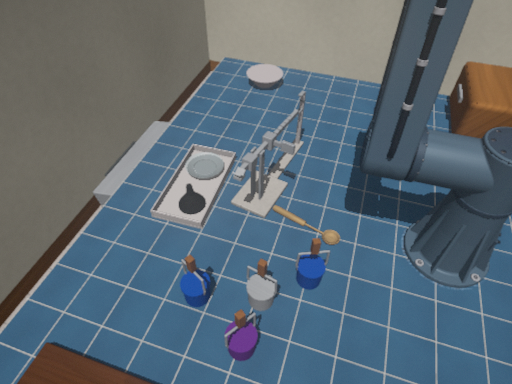

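View pics/top0.png

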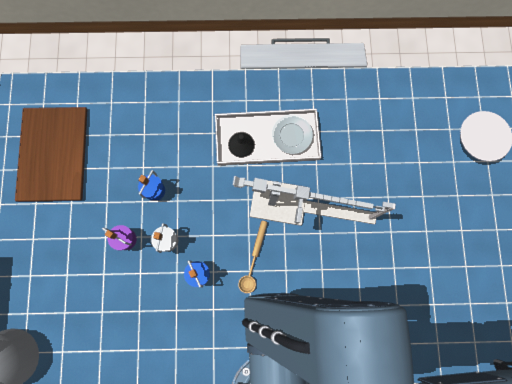

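View pics/wrist0.png

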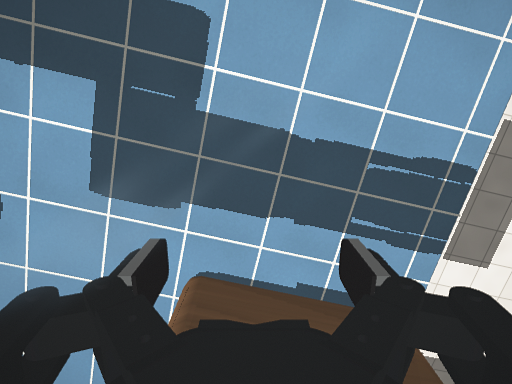

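Run:
```python
import cv2
t=cv2.imread("pics/top0.png");s=cv2.imread("pics/side0.png")
cv2.imwrite("pics/c1.png",cv2.resize(t[165:300,90:225],None,fx=4,fy=4,interpolation=2))
cv2.imwrite("pics/c2.png",cv2.resize(t[165:235,225:405],None,fx=4.4,fy=4.4,interpolation=2))
cv2.imwrite("pics/c3.png",cv2.resize(s[85:220,220:340],None,fx=4.4,fy=4.4,interpolation=2))
cv2.imwrite("pics/c4.png",cv2.resize(s[230:365,170:340],None,fx=4.4,fy=4.4,interpolation=2))
```

```text
(no output)
```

View pics/c1.png

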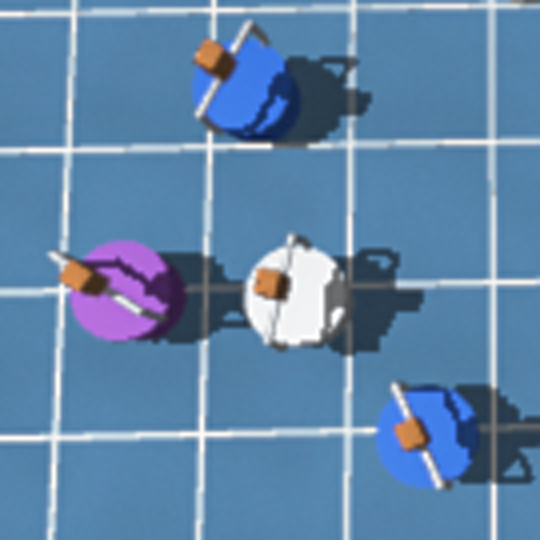

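View pics/c2.png

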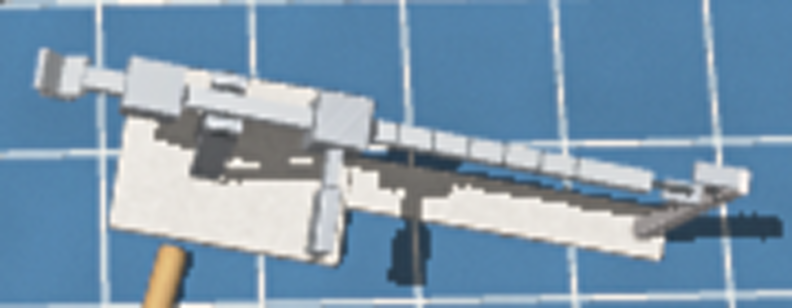

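View pics/c3.png

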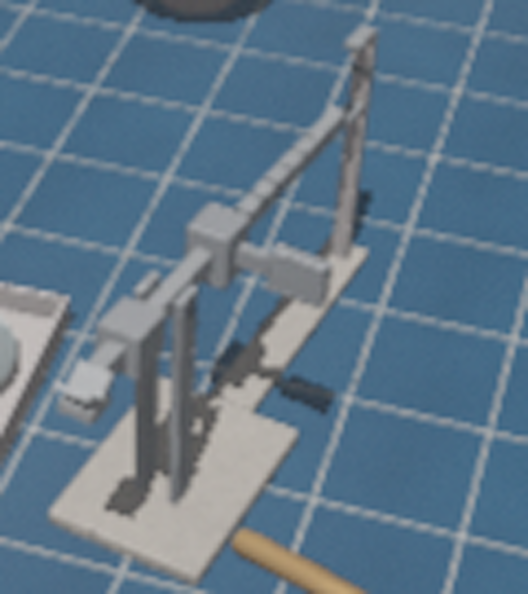

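View pics/c4.png

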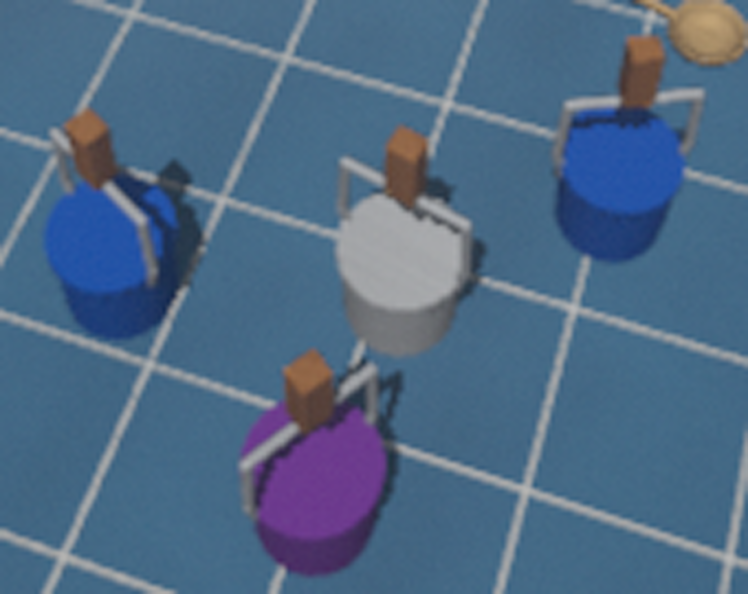

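Four mug shapes: blue at top px (152,187), blue (197,274), purple (121,238), plain aluminium (164,239); only the last has the described aluminium body (side view px 261,292), and the enlarged crop confirms it. Now I'll take precise points.

```bash
cat > h.py <<'E'
import numpy as np,cv2
from scipy.spatial.transform import Rotation as Ro
def load(n): 
    return dict(np.load(f"pics/{n}.npz"))
def P(c): return c["intrinsics"]@np.c_[c["R"],c["t"]]
def ray(c,p):
    d=c["R"].T@np.linalg.solve(c["intrinsics"],[p[0],p[1],1.]);return -c["R"].T@c["t"],d
def onz(c,p,z):
    o,d=ray(c,p);return o+d*(z-o[2])/d[2]
def tri(c1,p1,c2,p2):
    X=cv2.triangulatePoints(P(c1),P(c2),np.array(p1,float).reshape(2,1),np.array(p2,float).reshape(2,1))[:,0];X=X[:3]/X[3]
    e=[np.round(proj(c,X)-p,1) for c,p in((c1,p1),(c2,p2))]
    return X,e
def proj(c,X):
    q=P(c)@np.r_[X,1];return q[:2]/q[2]
def crop(img,x0,y0,x1,y1,f,name):
    im=cv2.resize(img[y0:y1,x0:x1],None,fx=f,fy=f,interpolation=cv2.INTER_CUBIC)
    for x in range(x0,x1):
        if x%10==0: 
            u=int((x-x0+.5)*f);cv2.line(im,(u,0),(u,6 if x%50 else 14),(0,255,255),1);cv2.putText(im,str(x),(u+2,14),0,.35,(0,255,255),1)
    for y in range(y0,y1):
        if y%10==0:
            v=int((y-y0+.5)*f);cv2.line(im,(0,v),(6,v),(0,255,255),1);cv2.putText(im,str(y),(8,v+4),0,.35,(0,255,255),1)
    cv2.imwrite("pics/"+name+".png",im)
E
python3 - <<'E'
from h import *
t=cv2.imread("pics/top0.png");s=cv2.imread("pics/side0.png")
crop(t,145,215,190,260,13,"d1"); crop(s,240,250,285,312,9,"d2")
crop(t,228,168,318,233,8,"d3"); crop(s,225,120,300,215,6,"d4")
E
```

```text
(no output)
```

View pics/d1.png

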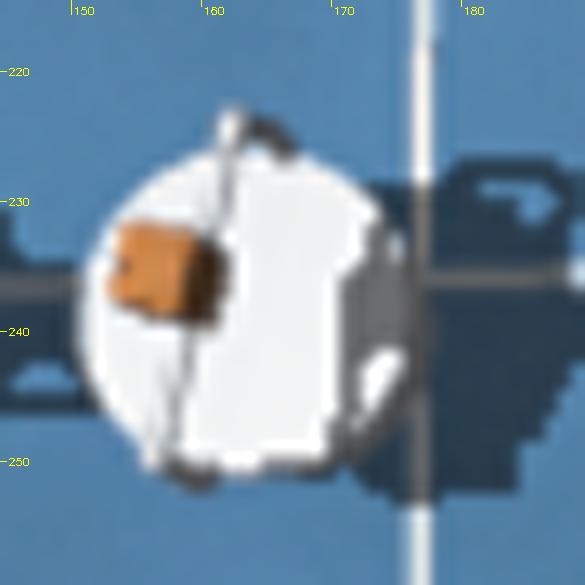

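View pics/d2.png

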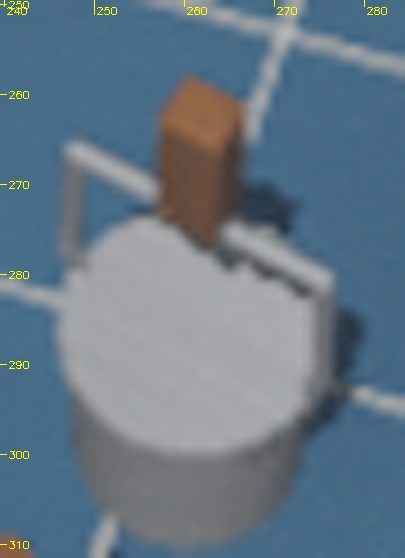

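View pics/d3.png

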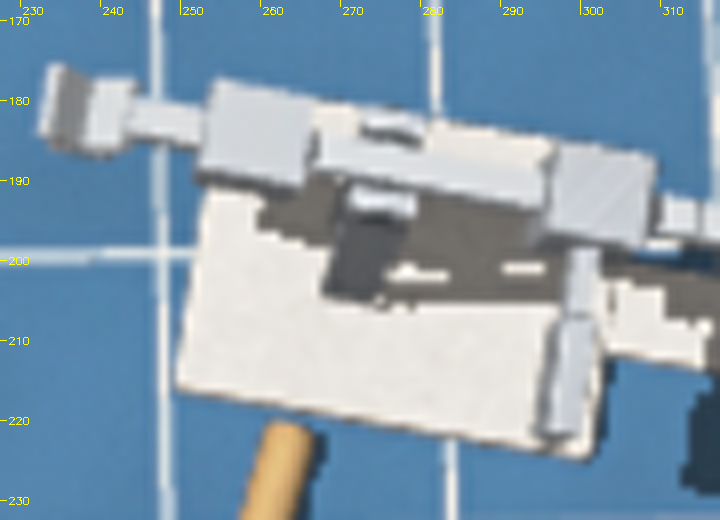

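View pics/d4.png

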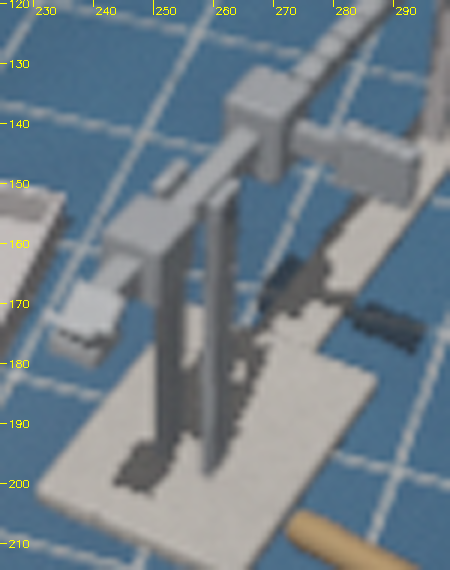

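Run:
```python
from h import *
T=load("top0");S=load("side0")
f=lambda n,u,v:{"d1":(145+u/13-.5,215+v/13-.5),"d2":(240+u/9-.5,250+v/9-.5),"d3":(228+u/8-.5,168+v/8-.5),"d4":(225+u/6-.5,120+v/6-.5)}[n]
def pr(l,*a): print(l,*[np.round(x,4).tolist() if not isinstance(x,list) else x for x in a])
def both(l,a,b,z=None):
    X,e=tri(T,f("d1" if l[0]=="m" else "d3",*a),S,f("d2" if l[0]=="m" else "d4",*b));pr(l,X,e)
    if z: pr("   z",onz(T,f("d1" if l[0]=="m" else "d3",*a),z),onz(S,f("d2" if l[0]=="m" else "d4",*b),z))
both("m grip top",(152,268),(203,108),.172)
both("m bail end far",(233,115),(75,148),.125)
both("m bail end near",(155,462),(328,275),.125)
pr("lid",onz(T,f("d1",248,313),.065),onz(S,f("d2",185,335),.065))
pr("plate +y-x",onz(T,f("d3",178,388),.014),onz(S,f("d4",250,570),.014))
pr("plate -y-x",onz(T,f("d3",590,460),.014),onz(S,f("d4",376,378),.014))
pr("plate +y+x",onz(S,f("d4",38,492),.014))
# poise top corners
both("poise +x+y",(555,140),(262,68))
both("poise -x-y",(640,243),(263,132)) 
both("poise +x-y",(655,155),(303,85))
both("poise -x+y",(540,232),(228,100))
both("cw +x+y",(215,80),(148,198));both("cw -x-y",(303,188),(160,230))
both("saddle out -x lip",(40,135),(107,345));both("sad out+x",(55,65),(62,312))
both("saddle in -x lip",(130,152),(125,312));both("sad in+x",(137,80),(80,282))
pr("valley",onz(T,f("d3",88,112),.19))
```

```text
m grip top [0.4439, 0.2982, 0.171] [array([-0. , -0.1]), array([0.1, 0. ])]
   z [0.4436, 0.298, 0.172] [0.444, 0.2988, 0.172]
m bail end far [0.4802, 0.2913, 0.1228] [array([0. , 0.2]), array([-0.3, -0.1])]
   z [0.4804, 0.291, 0.125] [0.4791, 0.2925, 0.125]
m bail end near [0.4079, 0.306, 0.1244] [array([-0., -0.]), array([0., 0.])]
   z [0.4078, 0.3059, 0.125] [0.4079, 0.3064, 0.125]
lid [0.4441, 0.298, 0.065] [0.4451, 0.3025, 0.065]
plate +y-x [0.5116, 0.0486, 0.014] [0.5072, 0.0468, 0.014]
plate -y-x [0.4812, -0.106, 0.014] [0.4821, -0.1019, 0.014]
plate +y+x [0.6251, 0.0329, 0.014]
poise +x+y [0.5531, -0.0709, 0.2304] [array([0.3, 2.2]), array([-2.8, -0.8])]
poise -x-y [0.5435, -0.1058, 0.1618] [array([-0.3, -2.3]), array([2.9, 0.7])]
poise +x-y [0.5496, -0.1082, 0.1964] [array([0.4, 4. ]), array([-5. , -1.6])]
poise -x+y [0.5435, -0.0653, 0.2109] [array([-0.7, -4.1]), array([5.4, 1.3])]
cw +x+y [0.5729, 0.0373, 0.2354] [array([0.4, 2.5]), array([-3.4, -1. ])]
cw -x-y [0.5586, 0.0094, 0.1907] [array([-0.4, -2.2]), array([3.1, 0.8])]
saddle out -x lip [0.5669, 0.0946, 0.1999] [array([0.2, 1.2]), array([-1.7, -0.5])]
sad out+x [0.5889, 0.0892, 0.2075] [array([0.2, 1.1]), array([-1.6, -0.5])]
saddle in -x lip [0.5652, 0.0655, 0.1917] [array([0. , 0.2]), array([-0.2, -0.1])]
sad in+x [0.5872, 0.0627, 0.2006] [array([0. , 0.3]), array([-0.4, -0.1])]
valley [0.5798, 0.0792, 0.19]
```

Run:
```python
from h import *
T=load("top0");S=load("side0")
q=[0.07938382,0.70262404,0.0806477,-0.70250525]
R=Ro.from_quat(q,scalar_first=True).as_matrix();print(R.round(3))
f=lambda u,v:(228+u/8-.5,168+v/8-.5);g=lambda u,v:(225+u/6-.5,120+v/6-.5)
print("cheek mid",onz(T,f(388,165),.2), onz(T,f(392,127),.2),onz(T,f(383,203),.2))
print("cheek side",onz(S,g(170,175),.2),onz(S,g(222,193),.2))
```

```text
[[-0.     0.225 -0.974]
 [ 0.002 -0.974 -0.225]
 [-1.    -0.002 -0.   ]]
cheek mid [ 0.55786914 -0.01905366  0.2       ] [ 0.57061078 -0.02080258  0.2       ] [ 0.54519064 -0.0169847   0.2       ]
cheek side [ 0.57199869 -0.01819007  0.2       ] [ 0.54559376 -0.01404212  0.2       ]
```

>>> servo_tool(targets=[[-0.08,0,0,-40,-20,-25,1],[-0.17,0,0,-70,-50,-65,1],[-0.26,0,0,-100,-80,-105,1],[-0.35,0,0,-130,-112,-148,1],[-0.44,0,0,-150,-145,-190,1],[-0.53,0,0,-170,-178,-233,1],[-0.62,0,0,-176,-210,-276,1],[-0.7,0,0,-176,-243,-319,1]])

```text
time_s: 1.15
eef_pos: [0.3865, -0.2502, 0.3814]
eef_rot: [0.317, 0.633, 0.317, -0.632]
wrist_force: [1.2, -0.4, 0.1]
opening: 0.999
```

```bash
cat >> h.py <<'E'
def plan(o,tcp,ydir):
    """tool down, tool y along ydir(2), to tcp: print turn & shift(mm) in tool axes"""
    R=Ro.from_quat(o["eef_rot"],scalar_first=True).as_matrix()
    y=np.array([*ydir,0.])/np.hypot(*ydir);x=np.array([0,0,-1.]);G=np.c_[x,y,np.cross(x,y)]
    print("turn",Ro.from_matrix(R.T@G).as_rotvec().round(3),"shift",(1e3*R.T@(np.array(tcp)-o["eef_pos"])).round(1))
E
python3 - <<'E'
from h import *
from bench import ctrl
o=ctrl.get_obs();print(o["time_s"],o["eef_pos"],o["q"].round(2));plan(o,(.545,-.06,.38),(.98,-.196))
E
```

```text
1.15 [ 0.38649682 -0.25021711  0.38140027] [-0.83 -0.18  1.62  0.    1.7  -0.19]
turn [-0.444 -0.001 -0.001] shift [   1.6   13.2 -247.2]
```

>>> servo_tool(targets=[[-0.07,0,0,1,2,-40,1],[-0.14,0,0,1,4,-80,1],[-0.21,0,0,1,6,-120,1],[-0.28,0,0,2,8,-160,1],[-0.35,0,0,2,10,-200,1],[-0.444,0,0,2,13,-235,1],[-0.444,0,0,2,13,-247,1],[-0.444,0,0,2,13,-247,1]])

```text
time_s: 2.15
eef_pos: [0.5446, -0.0599, 0.3792]
eef_rot: [0.448, 0.547, 0.448, -0.547]
wrist_force: [-0.2, -0.5, -0.5]
opening: 0.998
```

```bash
cat >> h.py <<'E'
def wrist(ctrl,name):
    o=ctrl.get_obs();c=ctrl.camera("wrist")
    Rt=np.eye(4);Rt[:3,:3]=Ro.from_quat(o["eef_rot"],scalar_first=True).as_matrix();Rt[:3,3]=o["eef_pos"]
    M=np.linalg.inv(Rt@c["tool_from_camera"])
    d=dict(intrinsics=c["intrinsics"],R=M[:3,:3],t=M[:3,3],pixels=c["pixels"])
    np.savez(f"pics/{name}.npz",**d);cv2.imwrite(f"pics/{name}.png",c["pixels"]);return o,d
E
python3 - <<'E'
from h import *
from bench import ctrl
o,d=wrist(ctrl,"w1");print(o["time_s"],o["eef_pos"],o["dq"].round(3),o["wrist_force"])
crop(d["pixels"],110,0,390,230,2.8,"w1c")
E
```

```text
2.15 [ 0.54457578 -0.05990243  0.37919756] [-0.026 -0.014  0.008 -0.005  0.002 -0.012] [-0.1811955  -0.46349742 -0.49335085]
```

View pics/w1c.png

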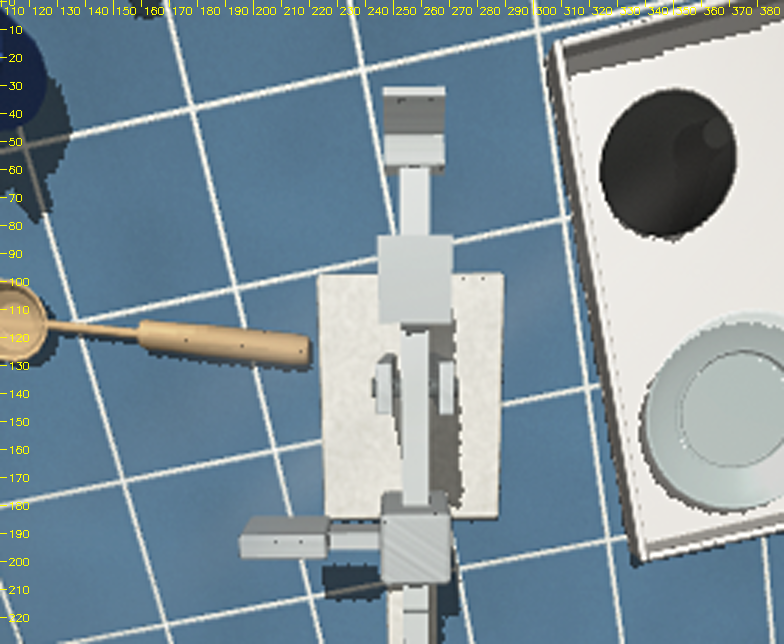

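Run:
```python
from h import *
W=load("w1");T=load("top0");S=load("side0")
f=lambda u,v:(110+u/2.8-.5,v/2.8-.5);g=lambda u,v:(228+u/8-.5,168+v/8-.5);s=lambda u,v:(225+u/6-.5,120+v/6-.5)
piv=onz(W,f(415,388),.2);print("piv",piv)
for z in (.18,.185,.19,.195,.2):
    v=onz(W,f(414,135),z);d=v-piv;print(z,"valley",v.round(4),np.hypot(*d[:2]).round(4),np.degrees(np.arctan2(d[0],d[1])).round(2))
print("tri valley W,T",tri(W,f(414,135),T,g(88,112)))
a=onz(W,f(383,135),.19);b=onz(W,f(445,135),.19);print("valley width",b-a,np.hypot(*(b-a)[:2]))
print("plate centre-x",onz(W,f(318,276),.014),onz(W,f(326,518),.014),onz(W,f(503,273),.014),onz(W,f(498,517),.014))
for z in(.19,.2,.21): print("poise top",z,[onz(W,f(*p),z).round(4).tolist() for p in((381,512),(450,512),(381,583),(450,583))])
for n,a,b in(("in-x",(384,165),(130,152)),("in+x",(445,165),(137,80)),("out-x",(383,95),(40,135)),("out+x",(445,95),(55,65))): print(n,tri(W,f(*a),T,g(*b)))
print("tabtop",[onz(W,f(*p),.2).round(4).tolist() for p in((240,535),(327,535),(240,557),(327,557))])
```

```text
piv [ 0.55858006 -0.01715249  0.2       ]
0.18 valley [0.5782 0.0837 0.18  ] 0.1027 11.02
0.185 valley [0.578  0.0826 0.185 ] 0.1016 10.99
0.19 valley [0.5777 0.0816 0.19  ] 0.1005 10.95
0.195 valley [0.5774 0.0805 0.195 ] 0.0994 10.91
0.2 valley [0.5771 0.0794 0.2   ] 0.0984 10.87
tri valley W,T (array([0.5771074 , 0.07909025, 0.20188419]), [array([ 0.1, -0.1]), array([0., 0.])])
valley width [ 0.02474975 -0.00495848  0.        ] 0.02524156828857393
plate centre-x [0.51206415 0.0512555  0.014     ] [ 0.48235138 -0.10299439  0.014     ] [0.62727197 0.03001793 0.014     ] [ 0.59788617 -0.12540509  0.014     ]
poise top 0.19 [[0.5326, -0.0695, 0.19], [0.5636, -0.0757, 0.19], [0.5257, -0.1028, 0.19], [0.5574, -0.1092, 0.19]]
poise top 0.2 [[0.5333, -0.0674, 0.2], [0.5634, -0.0734, 0.2], [0.5266, -0.0998, 0.2], [0.5574, -0.106, 0.2]]
poise top 0.21 [[0.534, -0.0653, 0.21], [0.5633, -0.0712, 0.21], [0.5275, -0.0968, 0.21], [0.5574, -0.1028, 0.21]]
in-x (array([0.56122231, 0.06644237, 0.21643997]), [array([-1.4,  1.9]), array([-0.3, -0.3])])
in+x (array([0.58510275, 0.06319871, 0.21448643]), [array([-0.7,  0.8]), array([-0.1, -0.1])])
out-x (array([0.56850104, 0.09465241, 0.2060058 ]), [array([ 0.5, -0.6]), array([0.1, 0.1])])
out+x (array([0.59162221, 0.08946234, 0.20742096]), [array([ 0.5, -0.4]), array([0.1, 0.1])])
tabtop [[0.4691, -0.0653, 0.2], [0.5074, -0.073, 0.2], [0.4666, -0.0752, 0.2], [0.5051, -0.083, 0.2]]
```

Run:
```python
from h import *
from bench import ctrl
T=load("top0");print("blue",onz(T,(148,186),.172),onz(T,(194,272),.172),"purple",onz(T,(110,234),.172),"funnel",onz(T,(241,145),.05),"rack",onz(T,(216,163),.03))
o=ctrl.get_obs();plan(o,(.4440,.2985,.25),(.0723,-.0147))
```

```text
blue [0.57604638 0.32275106 0.172     ] [0.34624108 0.19843324 0.172     ] purple [0.44898482 0.41913287 0.172     ] funnel [0.72448055 0.07099199 0.05      ] rack [0.67475697 0.14846698 0.03      ]
turn [ 0.002  0.    -0.   ] shift [ 129.3 -169.2 -332.2]
```

>>> servo_tool(targets=[[0,0,0,10,-22,-44,1],[0,0,0,20,-46,-90,1],[0,0,0,40,-71,-140,1],[0,0,0,60,-97,-190,1],[0,0,0,85,-122,-240,1],[0,0,0,105,-148,-290,1],[0,0,0,120,-164,-322,1],[0.002,0,0,129,-169,-332,1]])

```text
time_s: 3.2
eef_pos: [0.4434, 0.2986, 0.2496]
eef_rot: [-0.448, -0.547, -0.447, 0.548]
wrist_force: [0.0, -0.6, 1.1]
opening: 0.998
```

Run:
```python
from h import *
from bench import ctrl
o,d=wrist(ctrl,"w2");plan(o,(.4440,.2985,.136),(.0723,-.0147));print(o["wrist_force"])
print("expect grip top centre at",proj(d,[.444,.2985,.172]), "wire ends",proj(d,[.4802,.2913,.126]),proj(d,[.4079,.306,.126]))
```

```text
turn [0.001 0.001 0.   ] shift [ 1.136e+02  7.000e-01 -1.000e-01]
[ 0.00434879 -0.58619471  1.14062023]
expect grip top centre at [253.9115032  196.15035989] wire ends [289.02693937 184.57747255] [218.74361099 184.51687086]
```

View pics/w2.png

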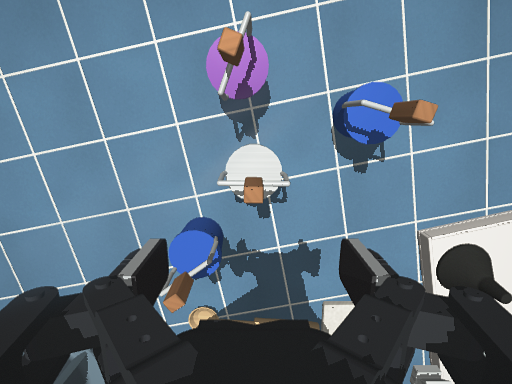

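The aluminium mug's grip sits at (253,196) and its wire ends at (219,184) and (289,184), as predicted. I'll descend and grip it.

>>> servo_tool(targets=[[0,0,0,30,1,0,1],[0,0,0,65,1,0,1],[0,0,0,95,1,0,1],[0,0,0,112,1,0,1],[0,0,0,112,1,0,1],[0,0,0,112,1,0,0],[0,0,0,112,1,0,-1],[0,0,0,112,1,0,-1]])

```text
time_s: 4.25
eef_pos: [0.4443, 0.2987, 0.1375]
eef_rot: [-0.448, -0.547, -0.448, 0.548]
wrist_force: [0.7, 0.0, 0.2]
opening: 0.376
```

>>> servo_tool(targets=[[0,0,0,0,0,0,-1],[0,0,0,0,0,0,-1],[0,0,0,0,0,0,-1],[0,0,0,0,0,0,-1],[0,0,0,-10,0,0,-1],[0,0,0,-25,0,0,-1],[0,0,0,-40,0,0,-1],[0,0,0,-40,0,0,-1]])

```text
time_s: 5.25
eef_pos: [0.4456, 0.2991, 0.1796]
eef_rot: [0.448, 0.549, 0.447, -0.546]
wrist_force: [0.9, 0.1, -4.2]
opening: 0.187
```

Run:
```python
from h import *
from bench import ctrl
o,d=wrist(ctrl,"w3");print(o["wrist_force"],o["opening"],o["eef_pos"]);o=ctrl.get_obs();print(o["wrist_force"],o["torque"])
c=ctrl.camera("side");cv2.imwrite("pics/s3.png",c["pixels"])
print("side grip",proj(c,[.444,.2985,.21]))
s=c["pixels"][200:330,190:330];w=cv2.resize(d["pixels"],None,fx=.8,fy=.8)
s=cv2.resize(s,(331,307));cv2.imwrite("pics/m3.png",np.hstack([w,s]))
```

```text
[ 0.89585165  0.08621932 -4.15625167] 0.18711102496927456 [0.44559291 0.29913176 0.17958192]
[ 0.31723527  0.16711731 -5.05341518] [ 0.0244228  -0.01939715  0.01799758]
side grip [262.53082271 251.65395965]
```

View pics/m3.png

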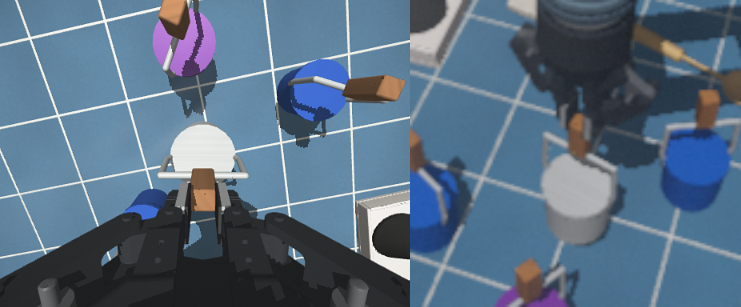

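Run:
```python
from h import *
from bench import ctrl
o=ctrl.get_obs();plan(o,(.5925,.158,.34),(.982,-.190));plan(o,(.5925,.158,.247),(.982,-.190))
```

```text
turn [-0.009 -0.    -0.   ] shift [-162.3  173.2  108.4]
turn [-0.009 -0.    -0.   ] shift [-69.3 173.2 108.4]
```

>>> servo_tool(targets=[[0,0,0,-40,0,0,-1],[0,0,0,-85,0,0,-1],[0,0,0,-125,10,6,-1],[-0.009,0,0,-155,40,25,-1],[-0.009,0,0,-162,80,50,-1],[-0.009,0,0,-162,120,75,-1],[-0.009,0,0,-162,155,98,-1],[-0.009,0,0,-162,173,108,-1]])

```text
time_s: 6.35
eef_pos: [0.5932, 0.1564, 0.3383]
eef_rot: [-0.449, -0.545, -0.45, 0.547]
wrist_force: [-0.7, 0.5, -4.6]
opening: 0.184
```

>>> servo_tool(targets=[[0,0,0,0,0,0,-1],[0,0,0,12,0,0,-1],[0,0,0,30,0,0,-1],[0,0,0,50,0,0,-1],[0,0,0,70,0,0,-1],[0,0,0,85,0,0,-1],[0,0,0,93,0,0,-1],[0,0,0,93,0,0,-1]])

```text
time_s: 7.35
eef_pos: [0.5927, 0.1564, 0.2447]
eef_rot: [-0.449, -0.545, -0.45, 0.547]
wrist_force: [-0.1, -0.4, -3.7]
opening: 0.184
```

Run:
```python
from h import *
from bench import ctrl
o,d=wrist(ctrl,"w4");print(o["time_s"],o["wrist_force"],o["eef_pos"])
for n in("side","top"):
    c=ctrl.camera(n);np.savez(f"pics/{n}4.npz",**c)
    if n=="side": crop(c["pixels"],200,100,320,220,5,"s4c")
    else: crop(c["pixels"],200,150,320,230,6,"t4c")
o=ctrl.get_obs();print(o["wrist_force"]);plan(o,(.5773,.0796,.2465),(.982,-.190))
```

```text
7.35 [-0.1009336  -0.42143588 -3.72447298] [0.59272164 0.15637787 0.24473235]
[-0.27853489 -0.09523701 -3.96094186]
turn [-0.002  0.001  0.   ] shift [-0.1 -1.2 78.5]
```

View pics/s4c.png

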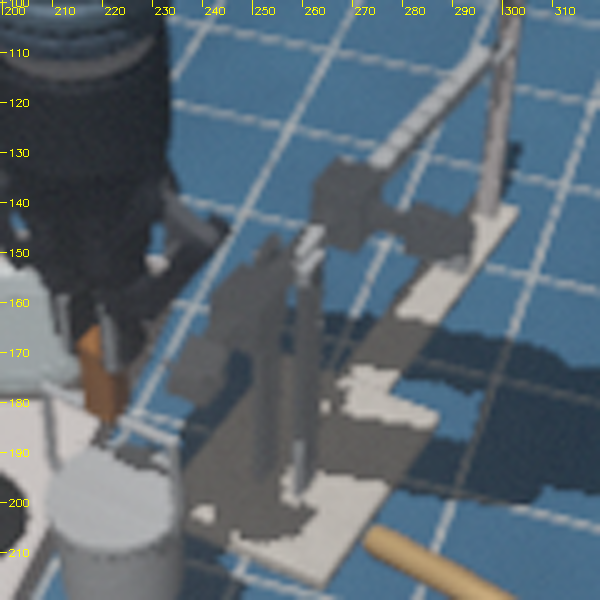

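View pics/w4.png

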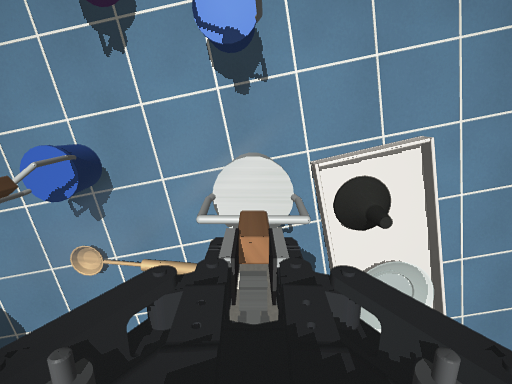

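View pics/t4c.png

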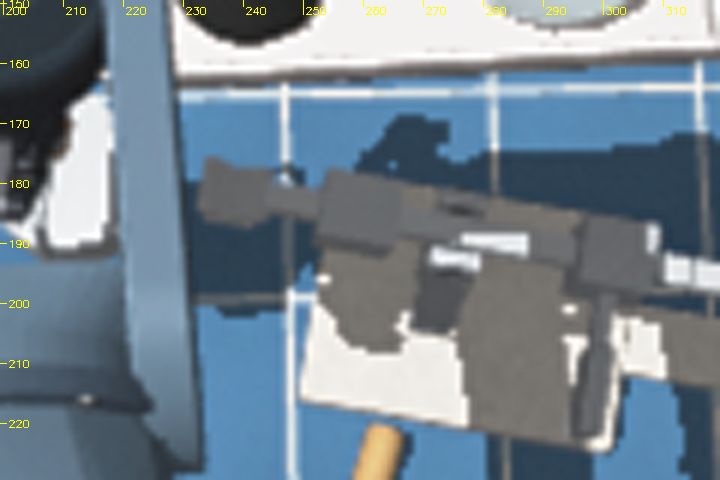

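Run:
```python
from h import *
W=load("w4");S=load("side4")
s=lambda u,v:(200+u/5-.5,100+v/5-.5)
print(tri(W,(308,219),S,s(45,385)),tri(W,(198,219),S,s(178,440)))
for z in(.2,.21,.216): print(z,proj(S,[.577-.0118+.0023,.08+.0023+.0118,z])-[200,100])
print("saddle outer lip corners predicted in s4c px (z .214):",[((proj(S,[.5773+a*.982+b*.19,.0796-a*.19+b*.982,.214])-[200,100]+.5)*5).round() .tolist() for a in(-.012,.012) for b in(-.012,.012)])
```

```text
(array([0.62876798, 0.151094  , 0.23322138]), [array([-0.5,  0.5]), array([-0.1,  0. ])]) (array([0.55567583, 0.16398026, 0.23189685]), [array([-0.9,  1.7]), array([-0.3,  0.2])])
0.2 [40.47879155 76.29395662]
0.21 [40.40166219 73.50182263]
0.216 [40.35479364 71.80514987]
saddle outer lip corners predicted in s4c px (z .214): [[228.0, 335.0], [204.0, 364.0], [188.0, 319.0], [164.0, 347.0]]
```

>>> servo_tool(targets=[[0,0,0,0,-0.5,8,-1],[0,0,0,0,-1,20,-1],[0,0,0,0,-1,34,-1],[0,0,0,0,-1,48,-1],[0,0,0,0,-1,62,-1],[0,0,0,0,-1,72,-1],[0,0,0,0,-1,78,-1],[0,0,0,0,-1,78,-1]])

```text
time_s: 8.5
eef_pos: [0.5776, 0.0796, 0.2464]
eef_rot: [-0.449, -0.546, -0.449, 0.546]
wrist_force: [0.4, -0.5, -4.2]
opening: 0.186
```

Run:
```python
from h import *
from bench import ctrl
o,d=wrist(ctrl,"w5");print(o["time_s"],o["wrist_force"],o["eef_pos"])
for n in("side","top"):
    c=ctrl.camera(n);np.savez(f"pics/{n}5.npz",**c)
    if n=="side": crop(c["pixels"],200,80,320,220,5,"s5c")
crop(d["pixels"],180,120,330,330,4,"w5c")
print(ctrl.get_obs()["wrist_force"])
```

```text
8.5 [ 0.38210612 -0.48381576 -4.22149821] [0.57763116 0.07962349 0.24640548]
[ 0.75805944 -0.68355186 -4.34338829]
```

View pics/s5c.png

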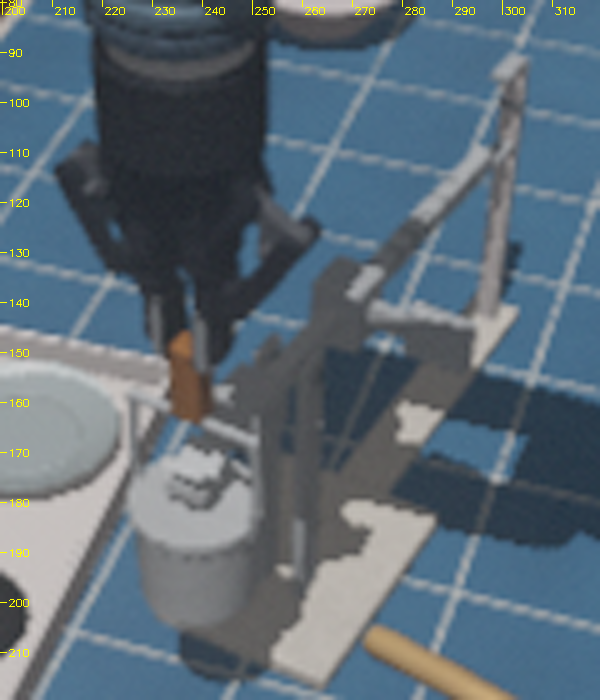

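View pics/w5c.png

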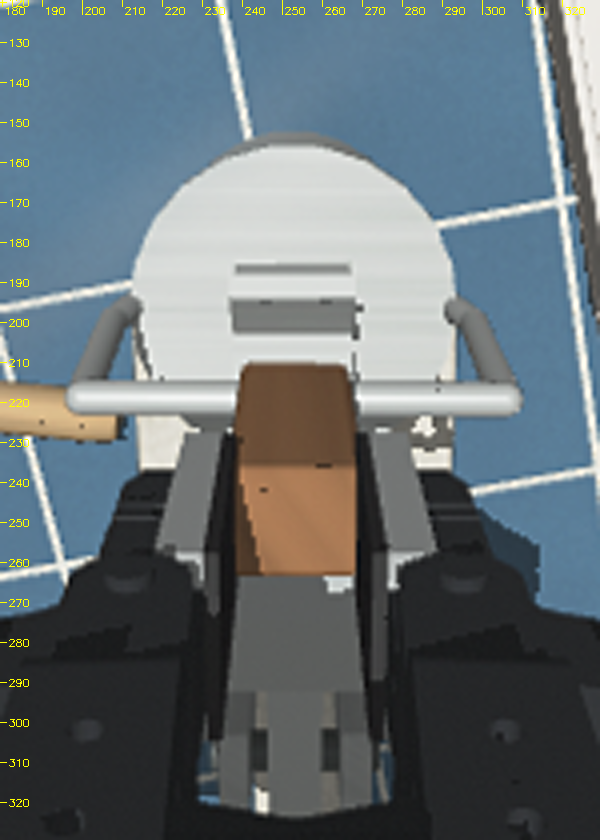

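Run:
```python
from h import *
W=load("w5")
for b,z in((0.012,.214),(.012,.189),(.016,.19),(.016,.20),(.012,.200),(.012,.207)):
    print(b,z,[((proj(W,[.5773+a*.982+b*.19,.0796-a*.19+b*.982,z])-[180,120]+.5)*4).round().tolist() for a in(-.012,.012)])
```

```text
0.012 0.214 [[227.0, 309.0], [358.0, 308.0]]
0.012 0.189 [[234.0, 276.0], [352.0, 276.0]]
0.016 0.19 [[233.0, 258.0], [352.0, 258.0]]
0.016 0.2 [[231.0, 270.0], [355.0, 269.0]]
0.012 0.2 [[231.0, 290.0], [354.0, 289.0]]
0.012 0.207 [[229.0, 299.0], [356.0, 298.0]]
```

>>> servo_tool(targets=[[0,0,0,7,0,-1,-1],[0,0,0,15,0,-1,-1],[0,0,0,22,0,-1,-1],[0,0,0,26,0,-1,-1],[0,0,0,29,0,-1,-1],[0,0,0,32,0,-1,-1],[0,0,0,34,0,-1,-1],[0,0,0,36,0,-1,-1]])

```text
time_s: 9.65
eef_pos: [0.5781, 0.0813, 0.2106]
eef_rot: [0.45, 0.546, 0.449, -0.546]
wrist_force: [-0.3, -0.3, -2.5]
opening: 0.191
```

Run:
```python
from h import *
from bench import ctrl
o,d=wrist(ctrl,"w6");print(o["time_s"],o["wrist_force"],o["eef_pos"])
for n in("side",):
    c=ctrl.camera(n);np.savez(f"pics/{n}6.npz",**c)
    crop(c["pixels"],200,80,320,220,5,"s6c")
crop(d["pixels"],180,120,330,330,4,"w6c")
for i in range(4):
  ctrl.camera("side");print(ctrl.get_obs()["wrist_force"])
```

```text
9.65 [-0.26238133 -0.28897115 -2.50812664] [0.57813191 0.08134317 0.21061978]
[-0.39307759 -1.17090408 -2.97311245]
[-0.10377322 -0.65410712 -2.56391296]
[ 0.0542558  -0.96638072 -3.61863072]
[ 1.10417516  0.30189868 -2.69162789]
```

View pics/s6c.png

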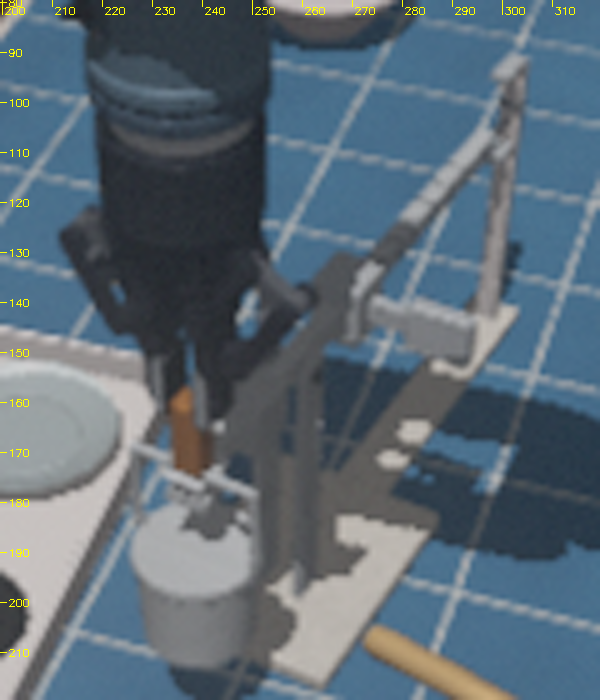

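View pics/w6c.png

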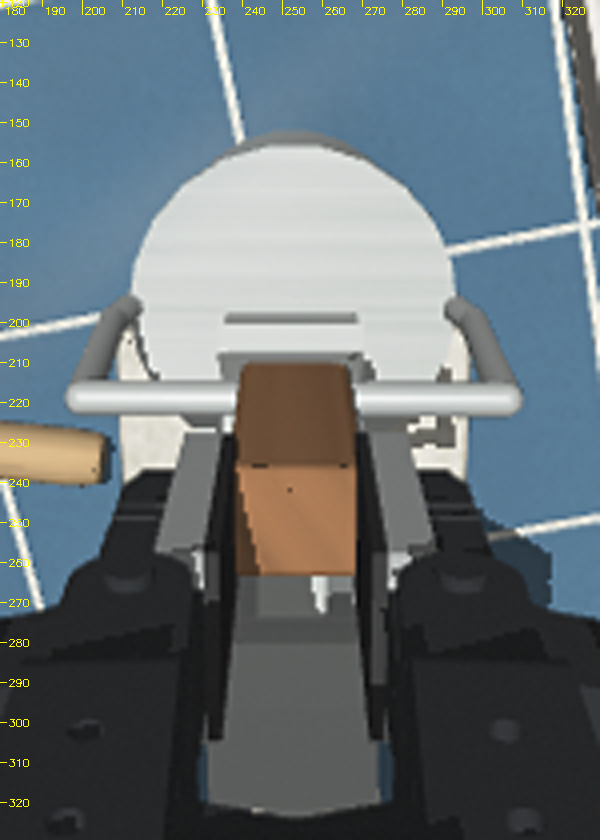

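Wrist load has fallen by about 1.6 N, and the pointer has started to rise from px (297,111) to (297,107). The bail is in the saddle, so I'll keep lowering gently.

>>> servo_tool(targets=[[0,0,0,1.5,0,0,-1],[0,0,0,3,0,0,-1],[0,0,0,4.5,0,0,-1],[0,0,0,6,0,0,-1],[0,0,0,7.5,0,0,-1],[0,0,0,9,0,0,-1],[0,0,0,10,0,0,-1],[0,0,0,11,0,0,-1]])

```text
time_s: 10.95
eef_pos: [0.578, 0.0813, 0.1995]
eef_rot: [-0.45, -0.546, -0.449, 0.546]
wrist_force: [-0.3, -0.4, -2.6]
opening: 0.185
```

Run:
```python
from h import *
from bench import ctrl
for i in range(4):
  c=ctrl.camera("side");o=ctrl.get_obs();print(o["eef_pos"],o["wrist_force"])
crop(c["pixels"],200,80,320,220,5,"s7c")
```

```text
[0.577943   0.08128272 0.19935425] [-0.18983194 -0.90250873 -2.65999544]
[0.57795288 0.08128303 0.19942876] [-1.2944248   0.0212226  -1.98778306]
[0.57794584 0.08127639 0.19950191] [ 0.26710993 -1.3804983  -2.01955252]
[0.57798809 0.0812864  0.1995687 ] [-0.07422187 -0.70242503 -2.91320686]
```

View pics/s7c.png

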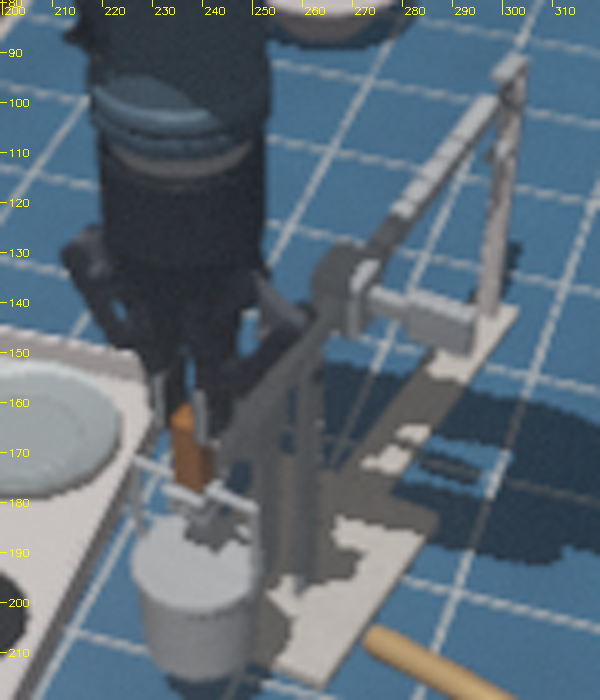

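>>> servo_tool(targets=[[0,0,0,1,0,0,-1],[0,0,0,2,0,0,-1],[0,0,0,3,0,0,-1],[0,0,0,3.5,0,0,-1],[0,0,0,4,0,0,-1],[0,0,0,4,0,0,-1],[0,0,0,4,0,0,-1],[0,0,0,4,0,0,-1]])

```text
time_s: 12.15
eef_pos: [0.5787, 0.081, 0.1977]
eef_rot: [0.45, 0.546, 0.449, -0.545]
wrist_force: [-4.1, -1.2, 9.3]
opening: 0.182
```

Run:
```python
from h import *
from bench import ctrl
f=[]
for i in range(5):
  c=ctrl.camera("side");o=ctrl.get_obs();f.append(o["wrist_force"])
print(o["eef_pos"],np.mean(f,0),np.std(f,0))
```

```text
[0.57866822 0.08106359 0.19765593] [-4.27169614 -1.63770118  8.53159413] [0.69467381 0.24200166 0.25715556]
```

Pressing about 8.5 N beyond the mug's weight, so the beam is on its stop. I'll back off 0.5–1 mm and then open.

>>> servo_tool(targets=[[0,0,0,-0.3,0,0,-1],[0,0,0,-0.5,0,0,-1],[0,0,0,-0.5,0,0,-1],[0,0,0,-0.5,0,0,-1],[0,0,0,-0.5,0,0,-1],[0,0,0,-0.5,0,0,-1],[0,0,0,-0.5,0,0,-1],[0,0,0,-0.5,0,0,-1]])

```text
time_s: 13.4
eef_pos: [0.5785, 0.0811, 0.198]
eef_rot: [0.45, 0.546, 0.449, -0.546]
wrist_force: [-1.9, -1.3, -2.9]
opening: 0.179
```

Run:
```python
from h import *
from bench import ctrl
f=[]
for i in range(3):
  c=ctrl.camera("side");o=ctrl.get_obs();f.append(o["wrist_force"])
print(o["eef_pos"],np.mean(f,0),np.std(f,0))
crop(c["pixels"],200,80,320,220,5,"s8c")
o,d=wrist(ctrl,"w8");crop(d["pixels"],180,120,330,330,4,"w8c")
```

```text
[0.5785229  0.08104506 0.19803555] [-1.72899409 -1.36325073 -3.17036585] [0.45114509 0.40950867 0.71487854]
```

View pics/s8c.png

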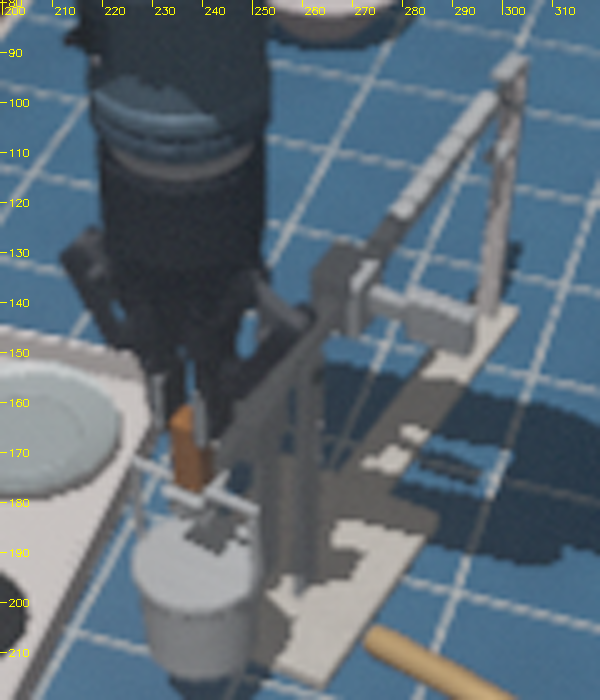

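>>> servo_tool(targets=[[0,0,0,0.3,0,0,-1],[0,0,0,0.3,0,0,-0.4],[0,0,0,0.3,0,0,-0.2],[0,0,0,0.3,0,0,0],[0,0,0,0.3,0,0,0.2],[0,0,0,0.3,0,0,0.2],[0,0,0,0.3,0,0,0.2],[0,0,0,0.3,0,0,0.2]])

```text
time_s: 14.6
eef_pos: [0.5785, 0.0811, 0.1978]
eef_rot: [0.45, 0.546, 0.449, -0.546]
wrist_force: [0.6, -0.6, 0.4]
opening: 0.596
```

>>> servo_tool(targets=[[0,0,0,-5,0,0,0.2],[0,0,0,-15,0,0,0.2],[0,0,0,-30,0,0,0.2],[0,0,0,-50,0,0,0.2],[0,0,0,-75,0,0,0.2],[0,0,0,-100,0,0,0.2],[0,0,0,-130,0,0,0.2],[0,0,0,-150,0,0,0.2]])

```text
time_s: 15.6
eef_pos: [0.5787, 0.0812, 0.3509]
eef_rot: [0.451, 0.547, 0.448, -0.545]
wrist_force: [0.3, -0.2, 0.2]
opening: 0.604
```

Run:
```python
from h import *
from bench import ctrl
c=ctrl.camera("side");crop(c["pixels"],200,80,320,220,5,"s9c");np.savez("pics/side9.npz",**c)
o,d=wrist(ctrl,"w9");print(o["eef_pos"],o["wrist_force"],o["time_s"])
crop(d["pixels"],120,60,390,360,2.5,"w9c")
```

```text
[0.57963236 0.08118019 0.35371935] [-0.08361451  0.28378852  2.93088098] 15.65
```

View pics/s9c.png

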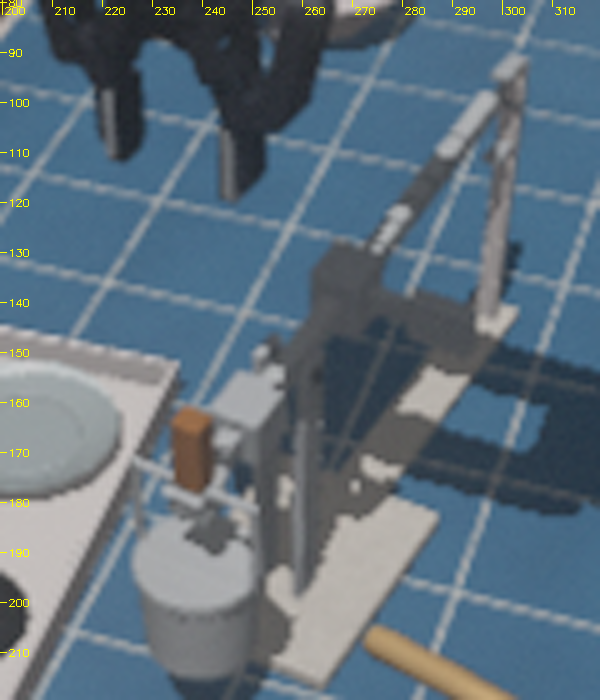

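View pics/w9c.png

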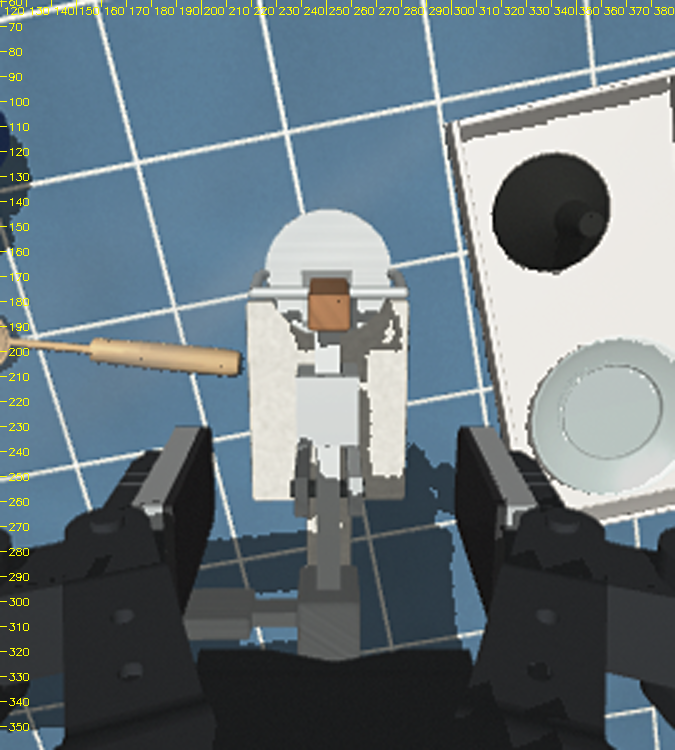

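Mug hangs upright in the saddle, with the bail at side px (240,178), and the beam's load end is down. Next, shut fingers and go to the pivot side of the tab.

Run:
```python
from h import *
from bench import ctrl
o=ctrl.get_obs();print(o["eef_pos"]);plan(o,(.4925,-.0431,.30),(.982,-.190));plan(o,(.4925,-.0431,.18),(.982,-.190))
```

```text
[0.57957779 0.08118862 0.35200185]
turn [-0.002 -0.    -0.009] shift [ 51.4 -62.1 138.7]
turn [-0.002 -0.    -0.009] shift [171.4 -63.1 138.7]
```

>>> servo_tool(targets=[[0,0,0,0,-10,15,-1],[0,0,0,5,-20,40,-1],[0,0,0,10,-32,70,-1],[0,0,0,20,-45,100,-1],[0,0,-0.005,35,-56,124,-1],[0,0,-0.009,48,-62,136,-1],[-0.002,0,-0.009,51,-62,139,-1],[-0.002,0,-0.009,51,-62,139,-1]])

```text
time_s: 16.7
eef_pos: [0.4926, -0.0432, 0.3004]
eef_rot: [0.45, 0.545, 0.45, -0.545]
wrist_force: [-0.5, 0.0, 0.8]
opening: 0.003
```

Run:
```python
from h import *
from bench import ctrl
o,d=wrist(ctrl,"w10");print(o["opening"],o["eef_pos"],o["wrist_force"],o["time_s"]);plan(o,(.4925,-.0431,.18),(.982,-.190))
c=ctrl.camera("top");np.savez("pics/top10.npz",**c)
crop(c["pixels"],228,150,408,250,4,"t10c")
```

```text
0.0029476798912011566 [ 0.49263962 -0.0431966   0.30035236] [-0.53525409  0.00226563  0.80527234] 16.7
turn [ 0.    -0.001  0.   ] shift [ 1.204e+02 -1.000e-01 -0.000e+00]
```

View pics/w10.png

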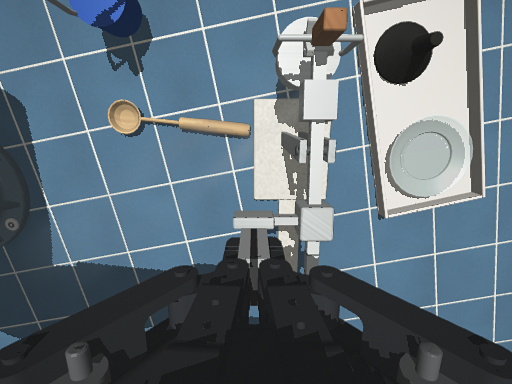

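View pics/t10c.png

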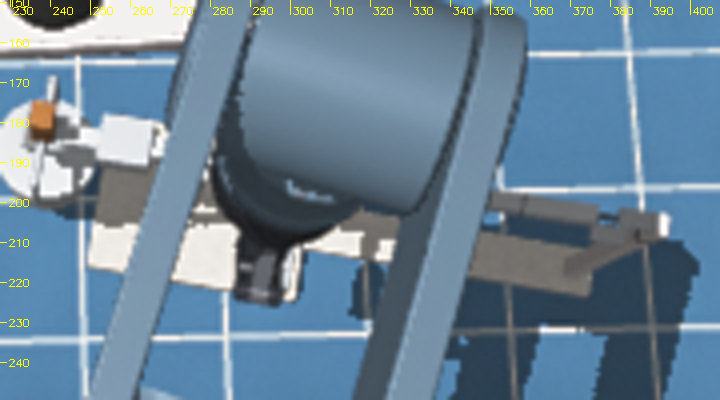

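Run:
```python
from h import *
from bench import ctrl
W=load("w10");o=ctrl.get_obs()
crop(W["pixels"],220,190,345,290,6,"w10c")
piv=np.array([.5586,-.0172]);xa=np.array([.982,-.19]);ya=np.array([.19,.982])
for p in((234,213),(272,213),(234,228),(253,220),(302,207),(333,205),(302,240),(333,238)):
    X=onz(W,p,.212)[:2]-piv;print(p,(X@xa).round(4),(X@ya).round(4))
t=piv-.066*xa-.038*ya;print(t);plan(o,(*t,.187),(.982,-.190))
```

```text
(234, 213) -0.0781 -0.0574
(272, 213) -0.042 -0.0574
(234, 228) -0.0783 -0.0726
(253, 220) -0.06 -0.0644
(302, 207) -0.0138 -0.0514
(333, 205) 0.0152 -0.0494
(302, 240) -0.0123 -0.085
(333, 238) 0.0177 -0.0829
[ 0.486568 -0.041976]
turn [ 0.001 -0.    -0.   ] shift [113.9  -6.6   0.3]
```

View pics/w10c.png

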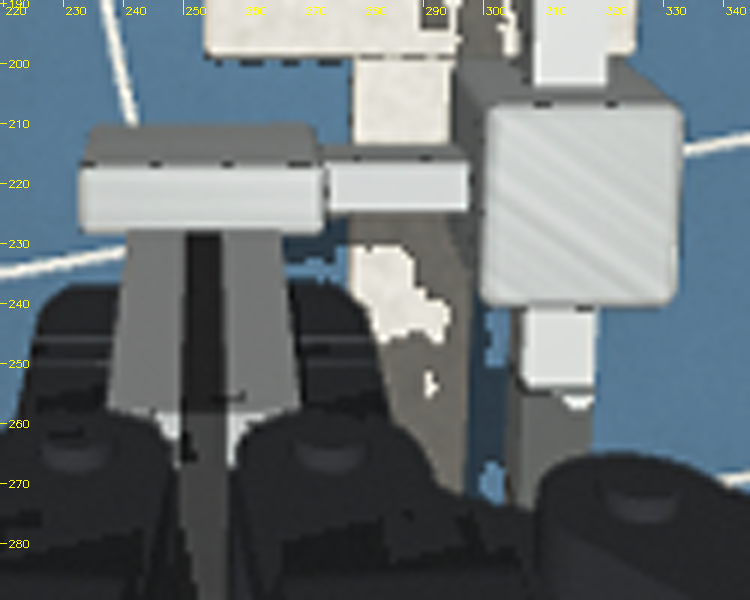

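>>> servo_tool(targets=[[0,0,0,10,-5,-4,-1],[0,0,0,30,-7,-4,-1],[0,0,0,55,-7,-4,-1],[0,0,0,80,-7,-4,-1],[0,0,0,100,-7,-4,-1],[0,0,0,112,-7,-4,-1],[0,0,0,114,-7,-4,-1],[0,0,0,114,-7,-4,-1]])

```text
time_s: 17.8
eef_pos: [0.4874, -0.0377, 0.1874]
eef_rot: [0.451, 0.546, 0.45, -0.545]
wrist_force: [-0.6, 0.2, -0.3]
opening: 0.002
```

```bash
cat >> h.py <<'E'
piv=np.array([.5586,-.0172]);xa=np.array([.982,-.19]);ya=np.array([.19,.982])
def st(p): d=np.array(p[:2])-piv;return (d@xa).round(4),(d@ya).round(4)
E
python3 - <<'E'
from h import *
from bench import ctrl
o,d=wrist(ctrl,"w11");print(o["eef_pos"],st(o["eef_pos"]),o["wrist_force"],o["time_s"])
c=ctrl.camera("side");np.savez("pics/side11.npz",**c)
crop(c["pixels"],200,80,320,220,5,"s11c")
E
```

```text
[ 0.48737394 -0.03766652  0.18743397] (np.float64(-0.0661), np.float64(-0.0336)) [-0.60591993  0.18648936 -0.28120356] 17.8
```

View pics/w11.png

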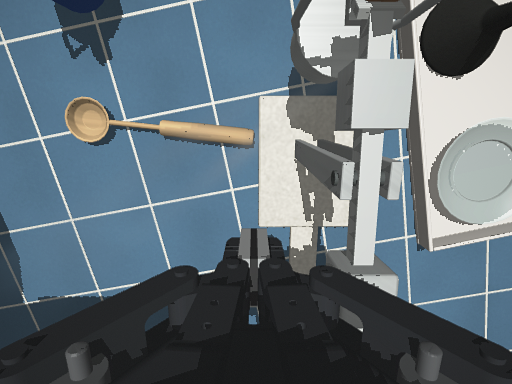

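View pics/s11c.png

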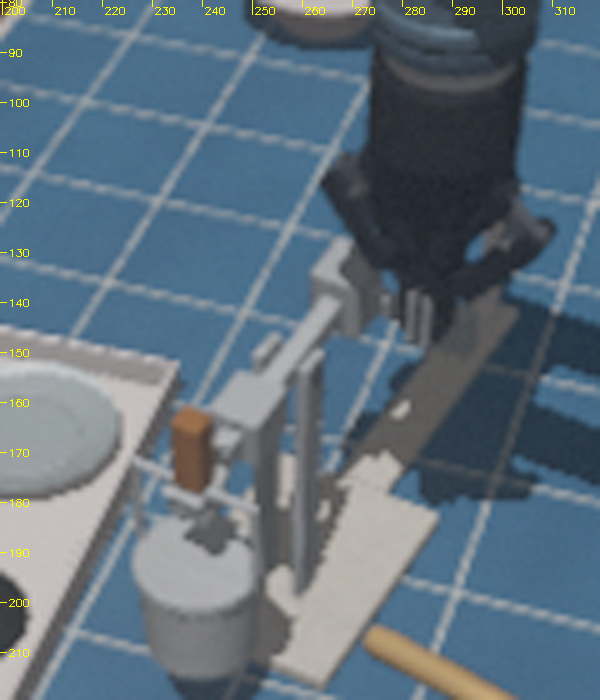

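>>> servo_tool(targets=[[0,0,0,0,0,6,-1],[0,0,0,0,0,11,-1],[0,0,0,0,0,14,-1],[0,0,0,0,0,16,-1],[0,0,0,0,0,18,-1],[0,0,0,0,0,21,-1],[0,0,0,0,0,25,-1],[0,0,0,0,0,30,-1]])

```text
time_s: 18.9
eef_pos: [0.4819, -0.0675, 0.1878]
eef_rot: [0.451, 0.546, 0.45, -0.545]
wrist_force: [0.4, -0.8, 0.1]
opening: 0.003
```

Run:
```python
from h import *
from bench import ctrl
o=ctrl.get_obs();print(o["eef_pos"],st(o["eef_pos"]),o["wrist_force"],o["wrist_force"][:2]@ya,o["time_s"])
c=ctrl.camera("side");np.savez("pics/side12.npz",**c)
crop(c["pixels"],200,80,320,220,5,"s12c")
```

```text
[ 0.48189339 -0.06754088  0.18777935] (np.float64(-0.0658), np.float64(-0.064)) [ 0.4499365  -0.79217103  0.12303186] -0.6924240170589797 18.9
```

View pics/s12c.png

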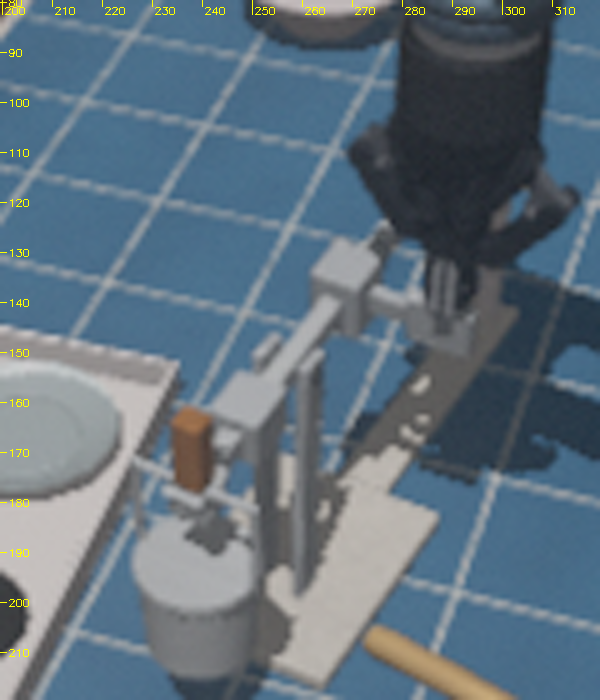

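Run:
```python
from h import *
from bench import ctrl
S=load("side12")
q=lambda X:((proj(S,X)-[200,80]+.5)*5).round().tolist()
w=lambda x,y,z:[*(piv+x*xa+y*ya),z]
print("tcp",q([.4819,-.0675,.1878]))
for y in(-.0607,):
  for z in(.18,.212): print(y,z,q(w(-.08,y,z)),q(w(-.04,y,z)))
crop(S["pixels"],265,110,315,160,12,"s12d")
o,d=wrist(ctrl,"w12")
crop(d["pixels"],200,180,360,300,5,"w12c")
```

```text
tcp [446.0, 342.0]
-0.0607 0.18 [465.0, 364.0] [402.0, 341.0]
-0.0607 0.212 [470.0, 320.0] [405.0, 297.0]
```

View pics/s12d.png

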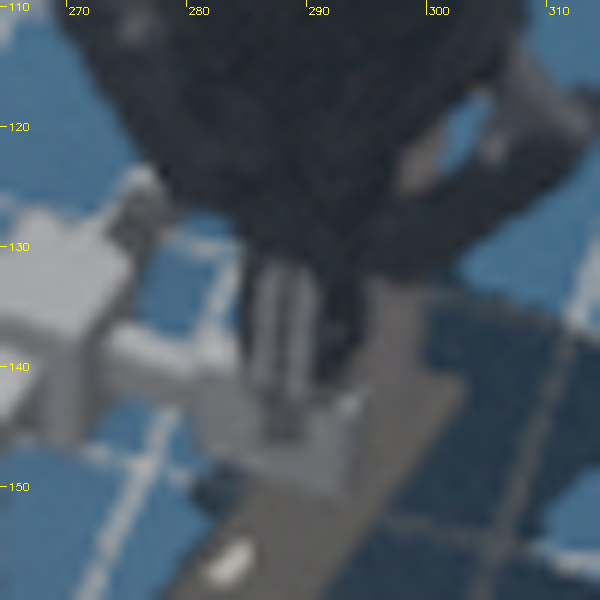

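View pics/w12c.png

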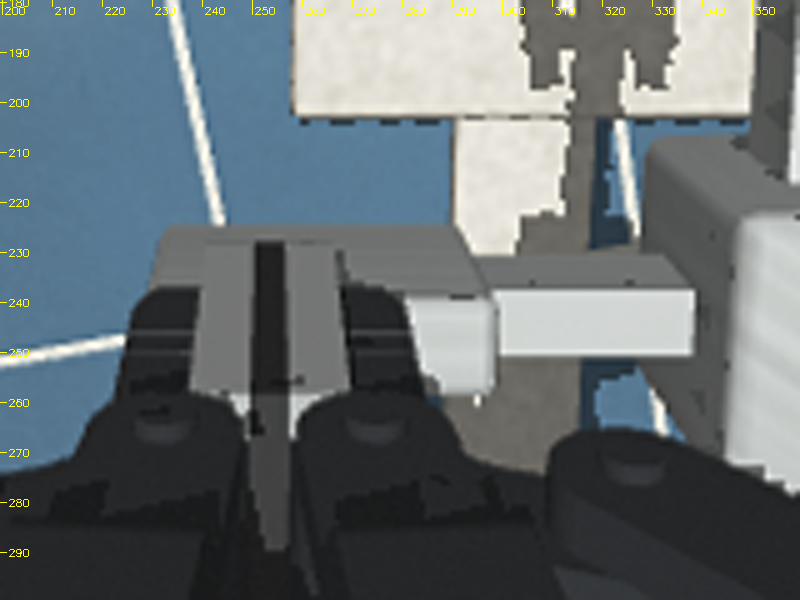

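Run:
```python
from h import *
W=load("w12");S=load("side12")
for a,b in(((267.5,228.5),(284.7,142)),((240,228.5),(290.5,142.7))):
    X,e=tri(W,a,S,b);print(X,st(X),e)
# tab: right top corners
X,e=tri(W,(298,239),S,(281.2,140));print("tab top in-corner +y face",X,st(X),e)
for z in(.2,.206,.212): print(z,[st(onz(W,p,z)) for p in((298,239),(297,258),(290,225))])
```

```text
[ 0.49244389 -0.05951474  0.21287405] (np.float64(-0.0569), np.float64(-0.0541)) [array([ 1.9, -1.1]), array([ 0.3, -0. ])]
[ 0.47660519 -0.05585278  0.21730426] (np.float64(-0.0732), np.float64(-0.0535)) [array([-1.3,  0.9]), array([-0.2,  0. ])]
tab top in-corner +y face [ 0.50665605 -0.07237039  0.20611722] (np.float64(-0.0405), np.float64(-0.064)) [array([-0.8,  0.4]), array([-0.1, -0. ])]
0.2 [(np.float64(-0.0391), np.float64(-0.0665)), (np.float64(-0.0391), np.float64(-0.0789)), (np.float64(-0.0441), np.float64(-0.0577))]
0.206 [(np.float64(-0.0401), np.float64(-0.0639)), (np.float64(-0.0402), np.float64(-0.0758)), (np.float64(-0.0449), np.float64(-0.0554))]
0.212 [(np.float64(-0.0411), np.float64(-0.0612)), (np.float64(-0.0412), np.float64(-0.0727)), (np.float64(-0.0458), np.float64(-0.0531))]
```

The fingertips' lower front corners triangulate to z≈0.215, above the tab top (≈0.207–0.212). So they hover over the tab and haven't touched it. I'll back off, go lower and push again.

>>> servo_tool(targets=[[0,0,0,0,0,-8,-1],[0,0,0,0,0,-18,-1],[0,0,0,0,-1,-25,-1],[0,0,0,6,-2,-26,-1],[0,0,0,14,-2,-26,-1],[0,0,0,22,-2,-26,-1],[0,0,0,29,-2,-26,-1],[0,0,0,29,-2,-26,-1]])

```text
time_s: 20.0
eef_pos: [0.4843, -0.0419, 0.1579]
eef_rot: [0.45, 0.546, 0.45, -0.545]
wrist_force: [-0.4, -0.2, 0.4]
opening: -0.001
```

>>> servo_tool(targets=[[0,0,0,0,0,4,-1],[0,0,0,0,0,7,-1],[0,0,0,0,0,9,-1],[0,0,0,0,0,11,-1],[0,0,0,0,0,13,-1],[0,0,0,0,0,15,-1],[0,0,0,0,0,17,-1],[0,0,0,0,0,19,-1]])

```text
time_s: 21.0
eef_pos: [0.4808, -0.0604, 0.1581]
eef_rot: [0.45, 0.546, 0.45, -0.545]
wrist_force: [0.2, 3.5, 2.2]
opening: 0.0
```

Run:
```python
from h import *
from bench import ctrl
o,d=wrist(ctrl,"w13");print(o["eef_pos"],st(o["eef_pos"]),o["wrist_force"],o["wrist_force"][:2]@ya,o["time_s"])
c=ctrl.camera("side");np.savez("pics/side13.npz",**c)
crop(c["pixels"],255,100,325,160,8,"s13c")
crop(d["pixels"],200,180,360,300,5,"w13c")
print(ctrl.get_obs()["wrist_force"])
```

```text
[ 0.48082406 -0.06040744  0.15810097] (np.float64(-0.0682), np.float64(-0.0572)) [0.17515982 3.49829767 2.20733445] 3.468608673247846 21.0
[-0.51279368  2.53972911  0.96354321]
```

View pics/s13c.png

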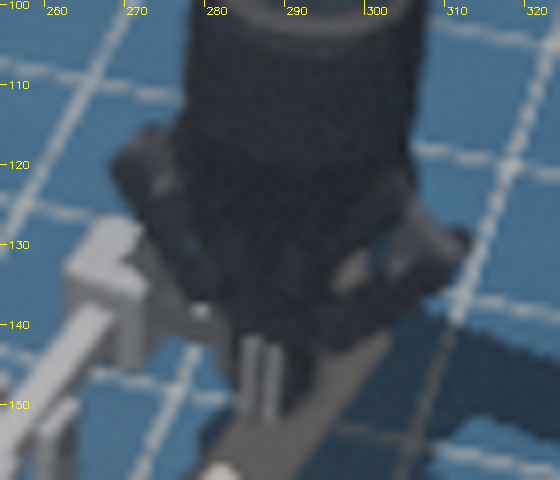

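View pics/w13c.png

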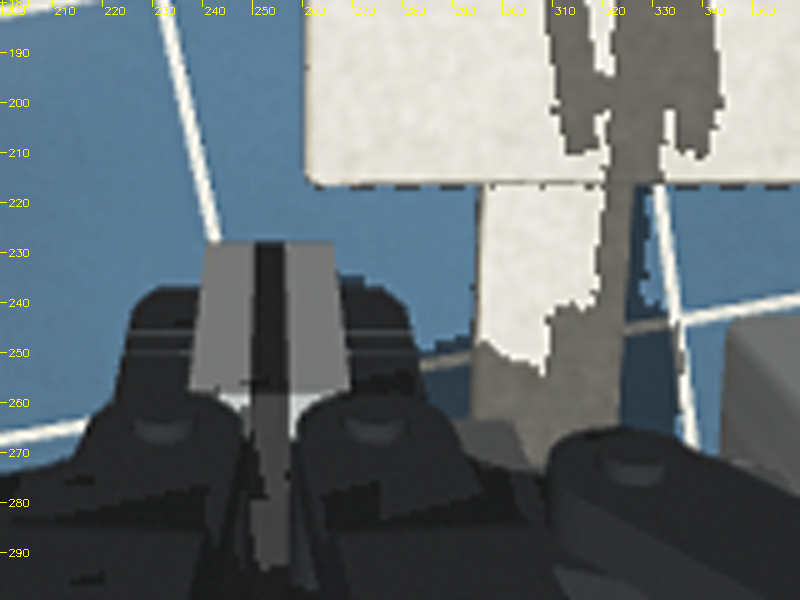

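Now about 3 N along the beam: the tab is in contact and sliding. I'll continue pushing.

>>> servo_tool(targets=[[0,0,0,0,0,3,-1],[0,0,0,0,0,7,-1],[0,0,0,0,0,12,-1],[0,0,0,0,0,17,-1],[0,0,0,0,0,22,-1],[0,0,0,0,0,27,-1],[0,0,0,0,0,32,-1],[0,0,0,0,0,36,-1]])

```text
time_s: 22.1
eef_pos: [0.4739, -0.0964, 0.158]
eef_rot: [0.45, 0.546, 0.45, -0.545]
wrist_force: [0.3, 2.6, 1.4]
opening: -0.0
```

Run:
```python
from h import *
from bench import ctrl
o,d=wrist(ctrl,"w14");print(o["eef_pos"],st(o["eef_pos"]),o["wrist_force"],o["wrist_force"][:2]@ya,o["time_s"])
c=ctrl.camera("side");np.savez("pics/side14.npz",**c)
crop(c["pixels"],220,80,325,200,5,"s14c")
print(ctrl.get_obs()["wrist_force"])
```

```text
[ 0.47394248 -0.09636692  0.158048  ] (np.float64(-0.0681), np.float64(-0.0938)) [0.25072489 2.59232573 1.3801097 ] 2.5933015973192455 22.1
[0.73348112 1.44885763 0.43105594]
```

View pics/s14c.png

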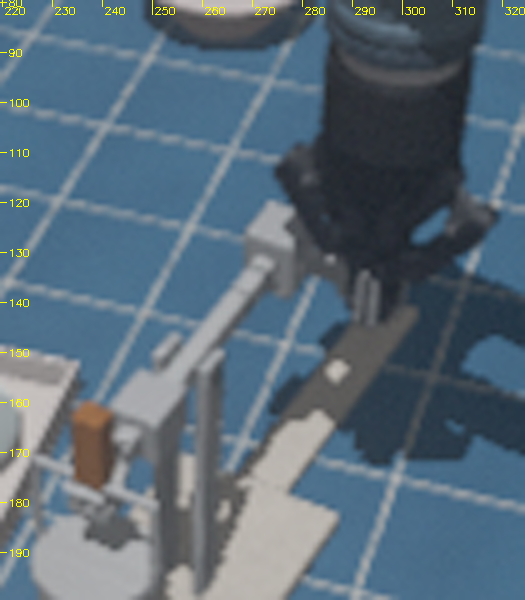

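>>> servo_tool(targets=[[0,0,0,0,0,4,-1],[0,0,0,0,0,10,-1],[0,0,0,0,0,16,-1],[0,0,0,0,0,22,-1],[0,0,0,0,0,28,-1],[0,0,0,0,0,34,-1],[0,0,0,0,0,40,-1],[0,0,0,0,0,44,-1]])

```text
time_s: 23.2
eef_pos: [0.4654, -0.1402, 0.158]
eef_rot: [0.45, 0.546, 0.45, -0.546]
wrist_force: [2.5, 1.9, -0.7]
opening: 0.0
```

Run:
```python
from h import *
from bench import ctrl
o=ctrl.get_obs();print(o["eef_pos"],st(o["eef_pos"]),o["wrist_force"],o["wrist_force"][:2]@ya,o["time_s"])
c=ctrl.camera("side");np.savez("pics/side15.npz",**c)
crop(c["pixels"],220,70,325,200,5,"s15c")
c=ctrl.camera("top");np.savez("pics/top15.npz",**c)
crop(c["pixels"],228,160,418,260,4,"t15c")
```

```text
[ 0.46535659 -0.1402329   0.15800795] (np.float64(-0.0682), np.float64(-0.1385)) [ 2.47724673  1.9491174  -0.68037523] 2.384710168532892 23.2
```

View pics/s15c.png

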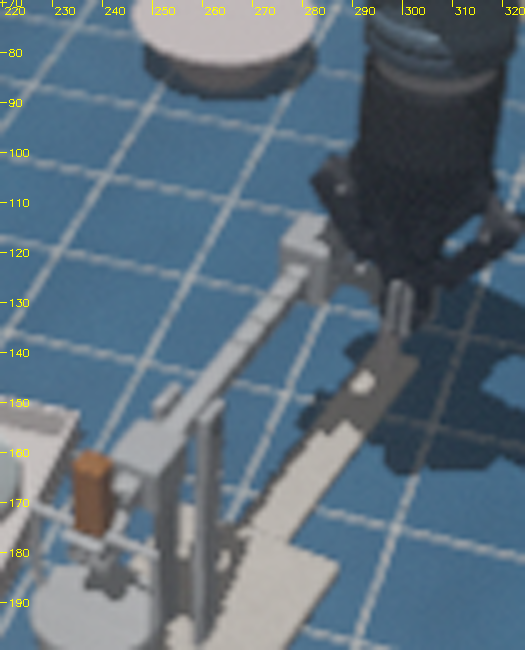

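View pics/t15c.png

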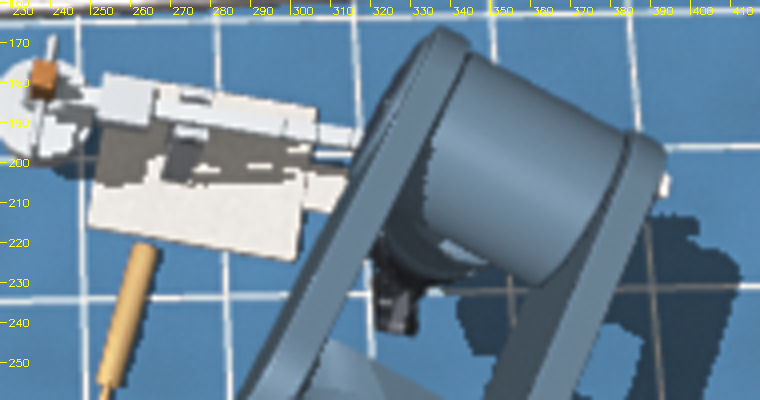

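>>> servo_tool(targets=[[0,0,0,0,0,2,-1],[0,0,0,0,0,4,-1],[0,0,0,0,0,6,-1],[0,0,0,0,0,8,-1],[0,0,0,0,0,10,-1],[0,0,0,0,0,12,-1],[0,0,0,0,0,12,-1],[0,0,0,0,0,12,-1]])

```text
time_s: 24.3
eef_pos: [0.4628, -0.1525, 0.158]
eef_rot: [-0.45, -0.545, -0.449, 0.546]
wrist_force: [1.3, 1.5, 0.1]
opening: -0.005
```

```bash
cat >> h.py <<'E'
def gripside(c):
    im=c["pixels"].astype(int);b,g,r=im[...,0],im[...,1],im[...,2]
    m=(r-b>35)&(r>g+20);m[:140]=0;m[200:]=0;m[:,:225]=0;m[:,255:]=0
    ys,xs=np.nonzero(m);return xs.mean().round(2),ys.mean().round(2),len(xs)
E
python3 - <<'E'
from h import *
from bench import ctrl
o=ctrl.get_obs();print(o["eef_pos"],st(o["eef_pos"]),o["wrist_force"],o["wrist_force"][:2]@ya,o["time_s"])
c=ctrl.camera("side");np.savez("pics/side16.npz",**c)
for n in(11,12,13,14,15,16):print(n,gripside(load(f"side{n}")))
E
```

```text
[ 0.46282659 -0.15254154  0.15804776] (np.float64(-0.0683), np.float64(-0.1511)) [1.27390805 1.47279713 0.05821469] 1.6883293138801454 24.3
11 (np.float64(237.29), np.float64(168.79), 84)
12 (np.float64(237.26), np.float64(168.72), 82)
13 (np.float64(237.33), np.float64(168.84), 83)
14 (np.float64(237.32), np.float64(168.04), 85)
15 (np.float64(237.3), np.float64(167.78), 83)
16 (np.float64(237.33), np.float64(167.75), 84)
```

>>> servo_tool(targets=[[0,0,0,0,0,-3,-1],[0,0,0,0,0,-10,-1],[0,0,0,0,0,-20,-1],[0,0,0,0,0,-20,-1],[0,0,0,0,0,-20,-1],[0,0,0,0,0,-20,-1],[0,0,0,0,0,-20,-1],[0,0,0,0,0,-20,-1]])

```text
time_s: 25.35
eef_pos: [0.4666, -0.133, 0.158]
eef_rot: [-0.45, -0.545, -0.449, 0.546]
wrist_force: [-1.1, 0.7, 0.0]
opening: 0.0
```

Run:
```python
from h import *
from bench import ctrl
o=ctrl.get_obs();print(o["eef_pos"],st(o["eef_pos"]),o["time_s"])
c=ctrl.camera("side");np.savez("pics/side17.npz",**c);print(gripside(c))
crop(c["pixels"],260,70,335,150,7,"s17c")
crop(load("side9")["pixels"],260,70,335,150,7,"s9d")
```

```text
[ 0.46663131 -0.13301445  0.15802541] (np.float64(-0.0683), np.float64(-0.1312)) 25.35
(np.float64(237.29), np.float64(168.79), 84)
```

View pics/s17c.png

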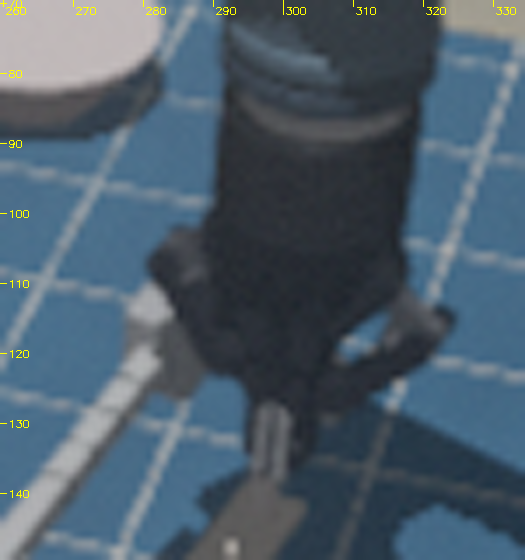

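View pics/s9d.png

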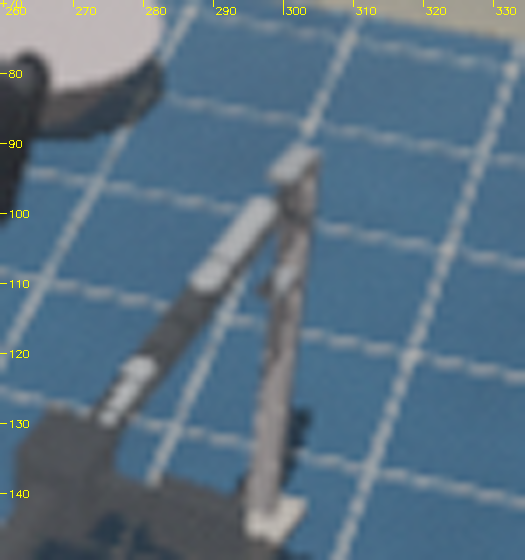

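>>> servo_tool(targets=[[0,0,0,0,0,10,-1],[0,0,0,0,0,17,-1],[0,0,0,0,0,20,-1],[0,0,0,0,0,23,-1],[0,0,0,0,0,25,-1],[0,0,0,0,0,27,-1],[0,0,0,0,0,27,-1],[0,0,0,0,0,27,-1]])

```text
time_s: 26.4
eef_pos: [0.4615, -0.1596, 0.1581]
eef_rot: [-0.45, -0.545, -0.449, 0.546]
wrist_force: [0.6, -0.2, -0.3]
opening: 0.002
```

>>> servo_tool(targets=[[0,0,0,0,0,-3,-1],[0,0,0,0,0,-10,-1],[0,0,0,0,0,-20,-1],[0,0,0,0,0,-20,-1],[0,0,0,0,0,-20,-1],[0,0,0,0,0,-20,-1],[0,0,0,0,0,-20,-1],[0,0,0,0,0,-20,-1]])

```text
time_s: 27.4
eef_pos: [0.4653, -0.1401, 0.1581]
eef_rot: [-0.45, -0.545, -0.449, 0.546]
wrist_force: [-0.6, -0.2, 0.0]
opening: 0.006
```

Run:
```python
from h import *
from bench import ctrl
for i in range(3):
  o=ctrl.get_obs()
  c=ctrl.camera("side");print(o["time_s"],st(o["eef_pos"]),gripside(c))
np.savez("pics/side18.npz",**c)
X=np.array([.5775,.0807,.215]);print("8mm:",proj(c,X),proj(c,X+[0,0,.008]))
```

```text
27.4 (np.float64(-0.0683), np.float64(-0.1384)) (np.float64(237.36), np.float64(168.08), 85)
27.45 (np.float64(-0.0683), np.float64(-0.1384)) (np.float64(237.33), np.float64(168.26), 85)
27.5 (np.float64(-0.0683), np.float64(-0.1384)) (np.float64(237.38), np.float64(168.25), 85)
8mm: [238.47066131 167.7282764 ] [238.39630264 165.44336843]
```

>>> servo_tool(targets=[[0,0,0,0,0,10,-1],[0,0,0,0,0,17,-1],[0,0,0,0,0,19,-1],[0,0,0,0,0,21,-1],[0,0,0,0,0,23,-1],[0,0,0,0,0,26,-1],[0,0,0,0,0,26,-1],[0,0,0,0,0,26,-1]])

```text
time_s: 28.55
eef_pos: [0.4603, -0.1656, 0.1581]
eef_rot: [-0.45, -0.545, -0.449, 0.546]
wrist_force: [0.9, 1.4, 0.1]
opening: -0.003
```

Run:
```python
from h import *
from bench import ctrl
o=ctrl.get_obs();print(st(o["eef_pos"]),o["wrist_force"])
```

```text
(np.float64(-0.0684), np.float64(-0.1644)) [0.86436944 1.38423982 0.13579677]
```

>>> servo_tool(targets=[[0,0,0,0,0,-3,-1],[0,0,0,0,0,-10,-1],[0,0,0,0,0,-20,-1],[0,0,0,0,0,-28,-1],[0,0,0,0,0,-28,-1],[0,0,0,-40,0,-28,-1],[0,0,0,-90,0,-28,-1],[0,0,0,-130,0,-28,-1]])

```text
time_s: 29.55
eef_pos: [0.4659, -0.1381, 0.2902]
eef_rot: [-0.451, -0.545, -0.449, 0.546]
wrist_force: [0.3, -0.7, -0.5]
opening: 0.001
```

Run:
```python
from h import *
from bench import ctrl
for i in range(3):
  o=ctrl.get_obs()
  c=ctrl.camera("side");print(o["time_s"],o["eef_pos"],gripside(c))
np.savez("pics/side19.npz",**c)
crop(c["pixels"],225,70,325,200,5,"s19c")
```

```text
29.55 [ 0.46588632 -0.1381168   0.29017651] (np.float64(237.36), np.float64(167.44), 85)
29.6 [ 0.46800969 -0.13930678  0.29592307] (np.float64(237.34), np.float64(167.6), 83)
29.65 [ 0.46796778 -0.13932074  0.29353403] (np.float64(237.34), np.float64(167.6), 83)
```

View pics/s19c.png

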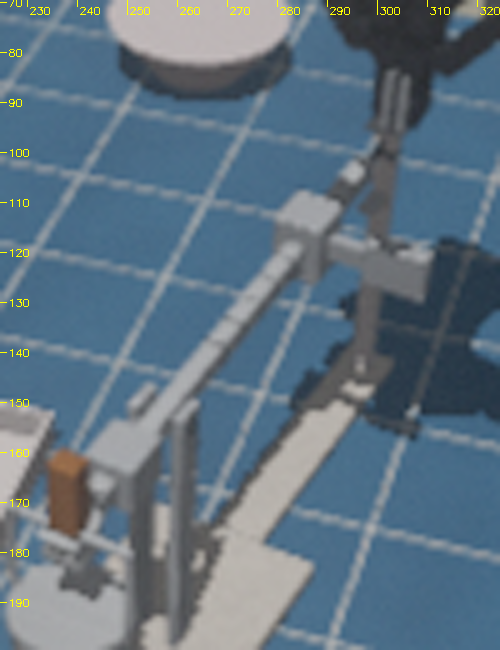

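>>> servo_tool(targets=[[0,0,0,-10,-10,-20,-1],[0,0,0,-20,-20,-45,-1],[0,0,0,-30,-35,-75,-1],[0,0,0,-40,-50,-105,-1],[0,0,0,-45,-60,-130,-1],[0,0,0,-50,-70,-150,-1],[0,0,0,-50,-70,-155,-1],[0,0,0,-50,-70,-155,-1]])

```text
time_s: 30.7
eef_pos: [0.4274, 0.0273, 0.3391]
eef_rot: [-0.452, -0.545, -0.448, 0.546]
wrist_force: [-0.4, -1.1, -0.4]
opening: -0.001
```

Run:
```python
from h import *
from bench import ctrl
o=ctrl.get_obs()
c=ctrl.camera("side");print(o["time_s"],o["eef_pos"],gripside(c))
np.savez("pics/side20.npz",**c)
crop(c["pixels"],265,75,325,135,10,"s20c")
c=ctrl.camera("top");np.savez("pics/top20.npz",**c)
crop(c["pixels"],330,180,410,230,9,"t20c")
```

```text
30.7 [0.42736758 0.02732919 0.33914972] (np.float64(237.36), np.float64(167.44), 85)
```

View pics/s20c.png

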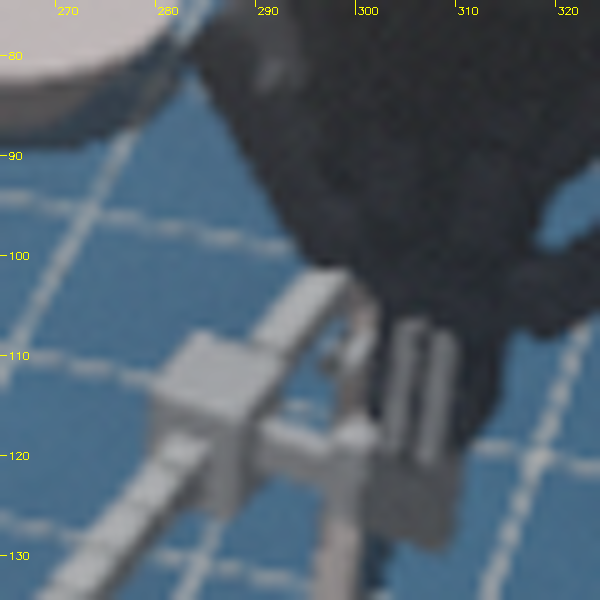

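View pics/t20c.png

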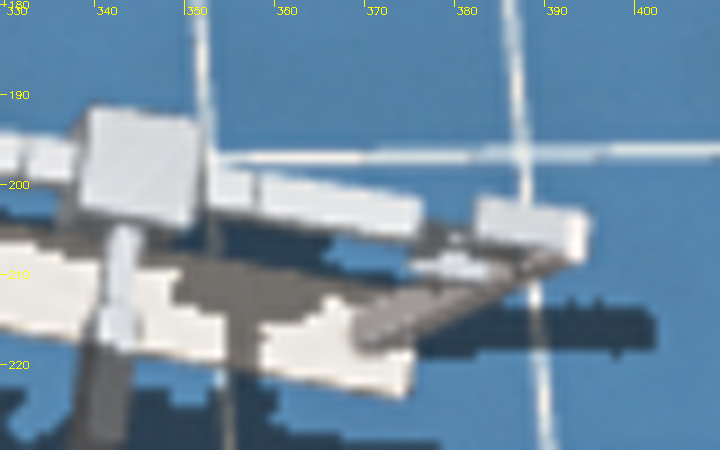

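Run:
```python
from h import *
from bench import ctrl
o=ctrl.get_obs()
t=piv-.068*xa-.138*ya
plan(o,(*t,.30),(.982,-.19));plan(o,(*t,.158),(.982,-.19))
```

```text
turn [-0.002  0.004 -0.004] shift [ 40.1  69.1 155.9]
turn [-0.002  0.004 -0.004] shift [182.1  68.5 155.3]
```

>>> servo_tool(targets=[[0,0,0,10,20,40,-1],[0,0,0,20,40,85,-1],[0,0,0,30,58,130,-1],[0,0,0,40,68,153,-1],[0,0.004,-0.004,80,68.5,155,-1],[0,0.004,-0.004,125,68.5,155,-1],[0,0.004,-0.004,165,68.5,155,-1],[0,0.004,-0.004,182,68.5,155,-1]])

```text
time_s: 31.8
eef_pos: [0.4639, -0.1394, 0.1553]
eef_rot: [-0.448, -0.545, -0.451, 0.547]
wrist_force: [-0.2, -0.2, -0.4]
opening: 0.006
```

Run:
```python
from h import *
from bench import ctrl
ctrl.camera("side");ctrl.camera("side");o=ctrl.get_obs();print(o["eef_pos"],st(o["eef_pos"]),o["wrist_force"],o["time_s"])
t=piv-.068*xa-.1690*ya;plan(o,(*t,.158),(.982,-.19))
```

```text
[ 0.46447061 -0.13938708  0.15643549] (np.float64(-0.0692), np.float64(-0.1379)) [0.16404965 0.51183533 0.60406627] 31.9
turn [-0.002 -0.001  0.003] shift [-1.6  1.3 31.2]
```

>>> servo_tool(targets=[[0,0,0,-0.5,0.5,10,-1],[0,0,0,-1,1,20,-1],[0,0,0.003,-1.5,1,24,-1],[0,0,0.003,-1.5,1,26,-1],[0,0,0.003,-1.5,1,28,-1],[0,0,0.003,-1.5,1,30,-1],[0,0,0.003,-1.5,1,31,-1],[0,0,0.003,-1.5,1,31,-1]])

```text
time_s: 32.9
eef_pos: [0.4596, -0.1699, 0.1579]
eef_rot: [0.449, 0.546, 0.45, -0.546]
wrist_force: [1.5, 1.9, -0.4]
opening: -0.002
```

Run:
```python
from h import *
from bench import ctrl
o=ctrl.get_obs();print(st(o["eef_pos"]),o["wrist_force"])
```

```text
(np.float64(-0.0682), np.float64(-0.1688)) [ 1.52037742  1.94144651 -0.42784388]
```

>>> servo_tool(targets=[[0,0,0,0,0,-3,-1],[0,0,0,0,0,-12,-1],[0,0,0,0,0,-28,-1],[0,0,0,-30,0,-30,-1],[0,0,0,-80,0,-30,-1],[0,0,0,-130,0,-50,-1],[0,0,0,-170,-20,-90,-1],[0,0,0,-200,-50,-140,-1]])

```text
time_s: 33.9
eef_pos: [0.4384, -0.0242, 0.3586]
eef_rot: [0.449, 0.547, 0.449, -0.545]
wrist_force: [0.8, 1.8, -0.1]
opening: -0.001
```

>>> servo_tool(targets=[[0,0,0,0,-20,-50,-1],[0,0,0,0,-40,-100,-1],[0,0,0,0,-60,-145,-1],[0,0,0,0,-75,-175,-1],[0,0,0,0,-80,-190,-1],[0,0,0,0,-80,-200,-1],[0,0,0,0,-80,-200,-1],[0,0,0,0,-80,-200,-1]])

```text
time_s: 34.9
eef_pos: [0.3986, 0.187, 0.3585]
eef_rot: [0.449, 0.547, 0.449, -0.546]
wrist_force: [0.4, -0.5, 0.3]
opening: 0.0
```

Run:
```python
from h import *
from bench import ctrl
o=ctrl.get_obs()
c=ctrl.camera("side");print(o["time_s"],o["eef_pos"],gripside(c))
np.savez("pics/side21.npz",**c)
crop(c["pixels"],265,75,325,135,10,"s21c")
cv2.imwrite("pics/s21.png",c["pixels"])
```

```text
34.9 [0.39863298 0.18703425 0.35853742] (np.float64(237.3), np.float64(166.69), 87)
```

View pics/s21c.png

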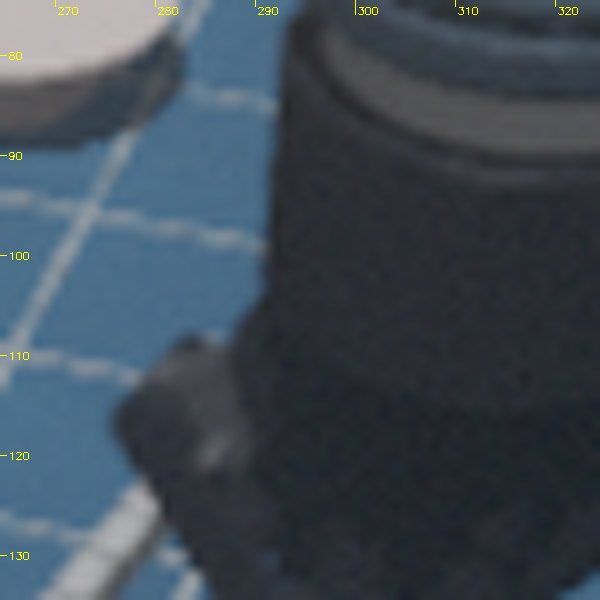

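View pics/s21.png

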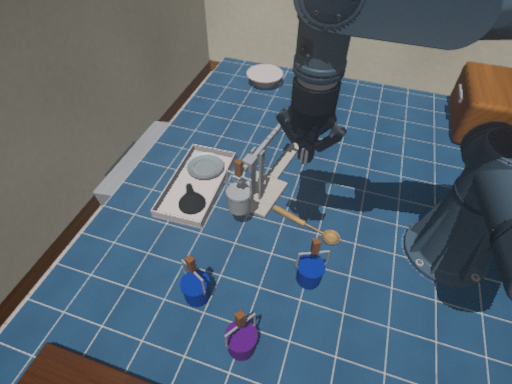

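>>> servo_tool(targets=[[0,0,0,0,-20,-8,-1],[0,0,0,0,-45,-16,-1],[0,0,0,0,-70,-26,-1],[0,0,0,0,-95,-36,-1],[0,0,0,0,-120,-46,-1],[0,0,0,0,-145,-54,-1],[0,0,0,0,-160,-60,-1],[0,0,0,0,-160,-60,-1]])

```text
time_s: 35.95
eef_pos: [0.2523, 0.2772, 0.3586]
eef_rot: [0.45, 0.547, 0.449, -0.545]
wrist_force: [0.6, -0.6, 0.5]
opening: 0.002
```

Run:
```python
from h import *
from bench import ctrl
o=ctrl.get_obs()
c=ctrl.camera("side");print(o["time_s"],o["eef_pos"],gripside(c))
np.savez("pics/side22.npz",**c)
crop(c["pixels"],265,75,325,135,10,"s22c");crop(c["pixels"],215,130,275,220,6.5,"s22d")
t=ctrl.camera("top");np.savez("pics/top22.npz",**t);crop(t["pixels"],330,180,410,230,9,"t22c")
S=c
for y,z in((-.275,.197),(-.291,.19),(-.275,.197+.022),(-.275,.197-.022)): print(y,z,proj(S,[*(piv+y*ya),z]),proj(t,[*(piv+y*ya),z]))
```

```text
35.95 [0.252256   0.27716466 0.35861162] (np.float64(237.29), np.float64(166.78), 86)
-0.275 0.197 [299.00262962 101.72935476] [378.87092929 205.69704954]
-0.291 0.19 [300.84779005 101.15873029] [384.09754649 207.15499547]
-0.275 0.219 [299.6862399   95.76210795] [381.46735071 204.29961203]
-0.275 0.17500000000000002 [298.33764501 107.53401774] [376.37083907 207.04263999]
```

View pics/s22c.png

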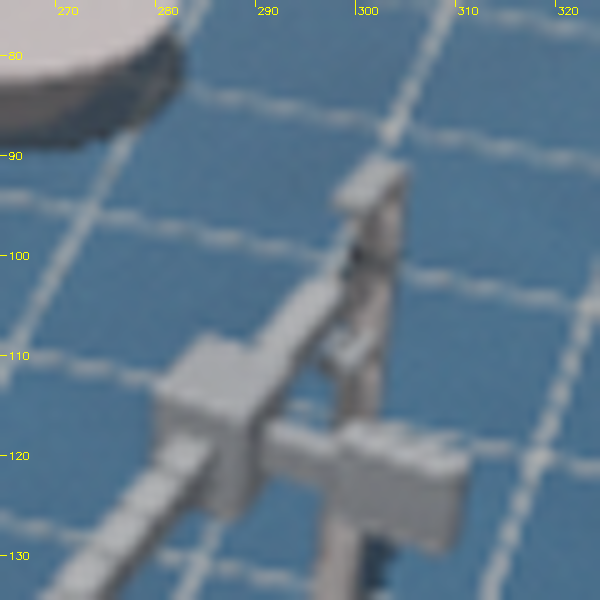

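View pics/s22d.png

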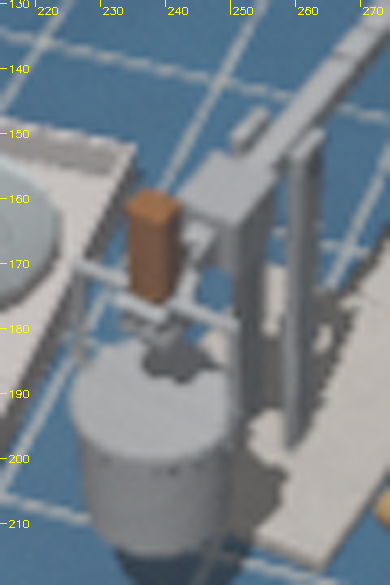

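View pics/t22c.png

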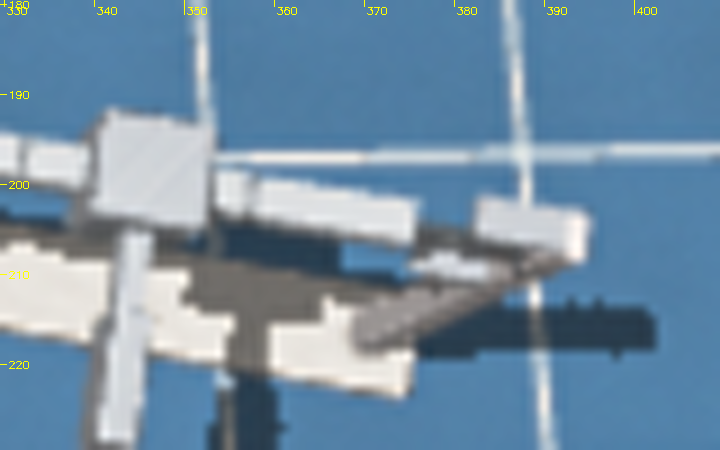

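Run:
```python
from h import *
ims=[]
for n in("side0","side9","side22"):
    crop(load(n)["pixels"],283,85,308,125,10.5,"tmp");ims.append(cv2.imread("pics/tmp.png"))
cv2.imwrite("pics/cmp.png",np.hstack(ims))
```

```text
(no output)
```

View pics/cmp.png

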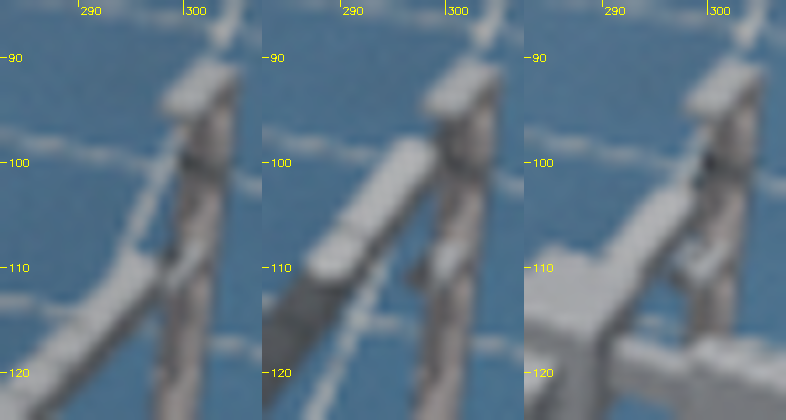

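Run:
```python
from h import *
from bench import ctrl
a=load("side22")["pixels"].astype(int)
for i in range(6): c=ctrl.camera("side")
print(gripside(c),np.abs(c["pixels"].astype(int)-a)[75:215,215:325].max(),ctrl.get_obs()["time_s"])
print(ctrl.hand_in())
```

```text
(np.float64(237.33), np.float64(166.85), 85) 40 36.35
the job is handed in; nothing more can be done
None
```

The mug hangs by its bail in the saddle, and the poise is pushed out until the beam floats close to level. I handed the job in at about 36 s; the interface reports no verdict.

**Hanging:** I picked the plain aluminium mug out of the four mug shapes and passed its bail over the free end. While lowering I pressed about 8.5 N past the mug's weight at the stop. That is roughly 13 N in all from the mug on the balance, below the 25 N limit. I then backed off, released it and lifted clear.

**Poise:** I pushed the tab out with the shut fingertips; wrist force along the beam read 3.5 N or less. The first try passed above the tab, because the fingertips sit about 27 mm above the tool point. I lowered the hand and repeated it.

**Last checks:**
- **Beam angle:** the beam end in the side view, compared with its two stop positions, gives about −0.007 rad, and the mug grip's height gives about −0.009 rad. The limit is ±0.025 rad.
- **Mug:** it looks upright with its wire in the saddle.
- **Robot:** the arm stood well clear of everything.
- **Bystanders:** the plate, funnel and spoon look undisturbed; I did not measure their positions.
- **Rest:** the grip reading drifted only 0.16 px over about 1.5 s. Two pictures 0.4 s apart differed by up to 40 grey levels at some pixels, which may be image noise or a slight residual sway of the beam.
- **Not checked directly:** I did not read the pointer tip against the index mark.

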